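# Load and start the cutlery steriliser

### The job

Put the teaspoon that lies on the counter right of the cutlery steriliser into the steriliser's tray, beside the one already there, and close the lid. Turn the dial so that its lever points at the fourth bold tick clockwise from the dot, and only when the lid is shut and the dial is set press the start key fully down and let it go. Leave everything else on the counter where it stands.

Things in the scene. Friction and masses are not known exactly. Their poses are not given: they have to be found in the camera images.
- steriliser: White cutlery steriliser, fixed, 150 deep (x), 340 wide (y -165 to +175), deck 58 high (mm). Origin on the counter, mid-depth; +x away from the robot, +y left, a little turned. Right: chamber with inside |x| < 55, y -153 to +27, floor at z 24, wall tops at 58, under the hinged lid. Left (y > 27): flat control deck at z 58 with the dial on its scale and the start key.
- tray_centre (a point): Centre of the steel floor of the steriliser's chamber, on the floor (24 mm above the counter). The floor is 110 mm (x) by 180 mm (y).
- spoon_mid (a point): Loose teaspoon alone on the counter right of the steriliser, 132 long, 29 wide at the bowl, 10 high (mm), 22 g. Point: middle of its length, 7 mm up. Its +y axis runs to the bowl end, -y to the handle end, z up. The handle arches clear of the counter: at y = -25 it is 9 mm wide and spans 6 to 10 mm above the counter; grip it there across its width, fingertips close to the counter.
- tray_spoon_mid (a point): Like teaspoon that already lies in the steriliser's chamber near its rear wall, lengthwise along the steriliser's y; the point is the middle of its length, 7 mm up. It stays there.
- lid (a joint): Hinge of the lid along its rear edge, rad: 0 = shut flat, grows as it opens; starts leaning back at about 2 (fully open 2.05). Light (0.22 kg) and damped: about 1 N at the free edge, pushed from behind, brings it forward; once past upright (below about 1.3) it sinks shut by its own weight in about two seconds and stays shut.
- lid_hinge (a point): Middle of the lid's hinge line (68 mm behind the steriliser's origin, 63 mm up, at y = -61 mm); the line runs along the steriliser's y.
- lid_lip (a point): Middle of the lid's free edge, 140 mm from the hinge line (a finger lip 70 mm wide reaches 12 mm further). The lid is 198 mm wide and 9 mm thick, with a thin window in its frame. At joint value a the point stands 140*cos(a) mm in front of (steriliser -x) the hinge and 140*sin(a) mm above it.
- dial (a joint): Black pointer dial on the deck, rad: where its lever points. Grows clockwise seen from above, 0 at the round dot, stop at 4.19. Six bold ticks, each longer than the last, 40 degrees (0.698 rad) apart clockwise from the dot, fine lines between; the fourth bold tick is at 2.793. Turns stiffly (0.05 N m, about 1.5 N at the lever tip) and stays where it is left.
- dial_axis (a point): Dial's axis at deck height (58 mm). At reading q the lever points, in the steriliser's xy frame, at the angle 2.094 - q counter-clockwise from +x. Skirt 52 mm wide, up to 5 mm above the deck; hub 32 mm wide, up to 21 mm; the lever arm is 9 mm thick, from 6 to 21 mm above the deck, and reaches 40 mm out from the axis.
- lever_tip (a point): Tip of the dial's lever arm, 40 mm from the axis, 13.5 mm above the deck; its +x axis points outward along the lever.
- fourth_tick (a point): Middle of the fourth bold tick of the scale, 50 mm from the dial's axis, at deck height.
- start (a joint): Travel of the start key, m: 0 up, 0.005 fully down (4 N); springs back.
- start_top (a point): Middle of the top of the round black start key, 25 mm wide, at the front of the control deck, 70 mm in front of the dial's axis; top 12 mm above the deck (70 mm above the counter). Pressed straight down.
- dish: empty white round dish, 118 mm wide, 34 mm high, left of the steriliser; bystander, origin under its middle
- mug: blue mug, 85 mm wide without its handle, 96 mm high, far left; bystander, origin under its middle
- sugar_bowl: small glass bowl of sugar cubes, 77 mm wide, 54 mm high, to the right behind the loose teaspoon; bystander, origin under its middle
- creamer: creamer tin, 57 mm wide, 94 mm high, on the right; bystander, origin under its middle
- honey_jar: square jar with a flat lid, 63x74x146 mm, far right; bystander, origin under its middle
- saucer: white saucer, 135 mm wide, 15 mm high, far left; bystander, origin under its middle
- teaspoon: The loose teaspoon itself; same axes as spoon_mid, its origin is 7 mm below that point, on its underside.

How it is judged:
By the outcome, as a careful person would: the job done as asked, in the order asked, and still so for the second after the job is handed in, with the robot touching nothing.
It also fails if it takes over 58 s, if anything falls off the work surface, if the arm or the gripper's body presses on something with over 40 N, if the wrist force passes 120 N, or if a joint passes its speed limit or range.

### The arm

A 7-joint arm with a two-finger parallel gripper is mounted at the origin on a cart in front of the work surface, level with it; the furniture and walls round the work are solid. World frame = base frame: x ahead of the robot, y to its left, z up, the work surface at z = 0. Lengths are in mm, angles in rad, forces in N, time in s.
With the tool pointing down it reaches from about 400 to 875 mm from the base axis. Payload 4.4 kg.
Tool frame: the origin (TCP) lies at the very end of the fingers, on their centre line; the grasp point (between the pads) lies 19 mm behind it (grip_depth is the distance from the TCP to the grasp point, in mm); z points along the fingers, y is the direction in which the jaws open and shut (so a half turn about z gives the same grasp; the last joint's range is limited). The gripper opens to 85 mm and grips with 20 to 120 N. Pads are 22 mm wide; open, the fingers measure 114 mm over their backs; the gripper's body (76 mm by 85 mm) begins 54 mm behind the grasp point. The pads swing forward as they close: fully open they stand 13 mm farther back than shut.
Start: joints at [1.091, 0.628, 0.038, 1.517, -0.027, 0.996, -0.02], TCP at [261.388, -595.142, 231.313] pointing down, gripper open.
Joint ranges: [-3.06, 3.06], [-0.37, 2.12], [-1.25, 1.32], [0.18, 2.47], [-1.1, 4.24], [0.23, 1.98], [-2.94, 2.94]. Speed limits (rad/s): [2.57, 2.57, 3.14, 3.14, 3.14, 3.14, 3.14].

### API

Orientations are given as [roll, pitch, yaw] about the fixed x, y, z axes, in that order (R = Rz(yaw) Ry(pitch) Rx(roll)).
In Python, from cell import read_state, get_image, finish_job, recognise, outline_of, grip_depth gives the robot as it stands. The module is installed in compiled form; this text tells all that it offers.
- The arm moves only by the tool send_rows, never from a script. Its argument "rows" is a list of rows, each a list of 5 numbers: the gripper command: -1 is shut, 1 is fully open, values between are in proportion, then the shift along the tool's x, y, z in m, then the turn about the tool's z in rad. In form: [[claw, tx, ty, tz, roll], ...]. A call has 1 to 12 rows; each row shifts and turns the pose as measured when the row begins, along the tool's axes as they then stand; what a row does not reach is not made up. A row lasts 1/12 s, in which the tool goes at most 41.7 mm and 7.16 degrees, less where a joint would pass 70% of its speed; a pose out of reach is approached as far as the arm can. A call with a gripper value outside its range is refused whole. The fingers move at their own pace and stop on an object; the grip force is fixed at half the most. Time passes only in rows, so rows that do not move let the fingers close. It gives the time, the measured TCP pose, the force and the opening at its end, in the units of the state.
- read_state(): the state, without advancing time (a new reading comes with each control period).
- get_image(name): name is "scene" or "top"; returns a dict with "image" (384x512x3 uint8, blue, green, red), "z_map" (384x512 float32, mm along the optical axis (not along the pixel's ray), 0 where there is no reading), "K" (3x3 intrinsics, pixels), "R" (3x3) and "t" (3): a world point X has camera coordinates R X + t. Camera axes: x right, y down, z forward; pixel columns grow to the right and rows downward; lengths in mm; the calibration is good to about 2 mm. A picture is of the moment at which its call begins.
- finish_job(): hands the job in, once; it reports no verdict.
Trained networks look in a picture, given as the dict that the camera call returned (one of the last four; its "shot" number tells which), for a name from the list of things; names that differ only in an ending like _2 or _b are one class to them, and where a whole thing is asked for, a point or a joint stands for the part that bears it (a point fixed in the world has none). Each returns a list of dicts, best first, with "score" (0 to 1); they miss things now and then, are a little off and sometimes report something else, mostly with a low value. They report only what shows in the picture. A call takes as long as a camera call.
- recognise(picture, query): "box" ([left, top, right, bottom] in pixels, round what is visible of it).
- outline_of(picture, query): "mask" (384x512 bool, what is visible of it) and "box" ([left, top, right, bottom] in pixels, round what is visible of it).
The state is a dict: "clock": time; "qpos": joint angles; "qd": joint speeds; "tau": joint torques, N m; "eef_pos": TCP position; "tool_rot": TCP orientation; "force": force on the tool from outside, world axes, zero at the start; "torque": the same for the moment, N m; "width": finger opening in mm.
Only numpy, scipy, OpenCV 4.12 (cv2) and the standard library are available. Lean on these libraries where they do the work, as an engineer would, in place of code of your own. Each camera call takes 0.05 s, during which the arm holds its last target.

## Working session

There is one attempt and no reset: what is moved stays moved. The work goes in short steps, Python scripts to look and compute and a tool call to move; the robot and the scene stay as the last step left them, time stands still between calls to the robot, and variables do not carry over. Pictures are saved under pics/ and viewed, and the job is handed in when it is done.

Besides the shell and the picture viewer there is one more tool, called after ">>>" as name(argument=value, ...) on one line, values as JSON. send_rows: Moves the arm, as the interface text tells. Its arguments: {"type":"object","properties":{"rows":{"type":"array"}},"required":["rows"]}

```bash
mkdir -p pics; cat > h.py <<'E'
import numpy as np, cv2
from cell import *
def world(p,u,v,z=None):
    d=p["z_map"][int(v),int(u)] if z is None else z
    c=np.linalg.inv(p["K"])@np.array([u,v,1])*d
    return p["R"].T@(c-p["t"])
def plane(p,u,v,h):
    r=p["R"].T@(np.linalg.inv(p["K"])@np.array([u,v,1])); o=-p["R"].T@p["t"]
    return o+r*(h-o[2])/r[2]
def proj(p,X):
    c=p["K"]@(p["R"]@np.array(X,float)+p["t"]); return c[:2]/c[2]
def cloud(p,mask=None):
    v,u=np.nonzero((p["z_map"]>0)&(mask if mask is not None else True))
    d=p["z_map"][v,u]; c=np.linalg.inv(p["K"])@np.vstack([u*d,v*d,d])
    return (p["R"].T@(c-p["t"][:,None])).T
E
python3 - <<'E'
from h import *
s=read_state(); print(s)
for n in("scene","top"):
    p=get_image(n); cv2.imwrite(f"pics/{n}0.png",cv2.resize(p["image"],(800,600),interpolation=cv2.INTER_CUBIC)); print(n,p["K"],p["R"],p["t"])
    for q in("steriliser","spoon_mid","tray_spoon_mid","lid","dial","start","lever_tip","fourth_tick","dish"):
        try: print(q,[(r["box"],round(r["score"],2)) for r in recognise(p,q)][:3])
        except Exception as e: print(q,e)
E
```

```text
{'clock': 0.0, 'qpos': array([ 1.09120243,  0.62937107,  0.0383984 ,  1.51840974, -0.02700526,
        0.99626023, -0.01994797]), 'qd': array([ 7.68487621e-04,  7.55972875e-05,  5.71146828e-04, -3.40476458e-04,
        9.79217164e-04,  8.90588559e-04,  2.23774142e-03]), 'tau': array([ 1.98706821e-04, -5.63396323e+01,  1.22617140e+00, -1.93435639e+01,
        1.09784456e-02,  1.06581356e-02, -1.24029563e-05]), 'eef_pos': array([ 261.14942914, -594.53447776,  230.35876274]), 'tool_rot': array([-3.13966074e+00, -2.61452311e-06,  4.13877341e-01]), 'force': array([-0.61606607, -0.35344846,  0.50727373]), 'torque': array([-0.00732998, -0.00534604, -0.01139961]), 'width': 85.66434092601023}
scene [[418.34442142   0.         252.8355826 ]
 [  0.         418.34442142 191.68290349]
 [  0.           0.           1.        ]] [[ 0.59834964 -0.80123445  0.00103229]
 [-0.61744102 -0.46191584 -0.63671057]
 [ 0.51063127  0.38033816 -0.77110219]] [-321.90361074  360.52491813 1530.68218533]
steriliser [([218.0, 182.7, 286.2, 234.9], 0.98)]
spoon_mid [([287.1, 244.2, 317.9, 252.5], 0.63), ([254.8, 181.
[... 383 characters left out ...]
      0.           1.        ]] [[-0.02205577 -0.99971739 -0.00887015]
 [-0.99258457  0.02295753 -0.11936841]
 [ 0.11953831  0.00617162 -0.99281041]] [ -14.54994149  530.35587479 1834.202136  ]
steriliser [([206.9, 173.1, 297.3, 240.3], 0.59)]
spoon_mid [([320.6, 208.6, 348.4, 230.6], 0.48)]
tray_spoon_mid [([253.8, 204.1, 285.2, 206.6], 0.48), ([205.1, 171.5, 297.7, 237.2], 0.28)]
lid [([240.9, 174.1, 296.4, 199.1], 0.65)]
dial [([212.3, 202.0, 231.1, 220.1], 0.56)]
start [([112.9, 213.1, 141.3, 239.2], 0.57)]
lever_tip [([215.5, 203.7, 231.5, 216.2], 0.53), ([245.6, 174.1, 298.1, 201.4], 0.28)]
fourth_tick [([207.0, 169.4, 297.0, 234.4], 0.85), ([321.3, 211.5, 350.6, 230.3], 0.42)]
dish []
```

View images.

```bash
python3 - <<'E'
from h import *
p=get_image("top"); im=p["image"]
cv2.imwrite("pics/topc.png",cv2.resize(im[160:260,190:370],None,fx=4.4,fy=4.4,interpolation=cv2.INTER_CUBIC))
p=get_image("scene"); im=p["image"]
cv2.imwrite("pics/scenec.png",cv2.resize(im[160:270,200:340],None,fx=5,fy=5,interpolation=cv2.INTER_CUBIC))
E
```

```text
(no output)
```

View pics/top0.png

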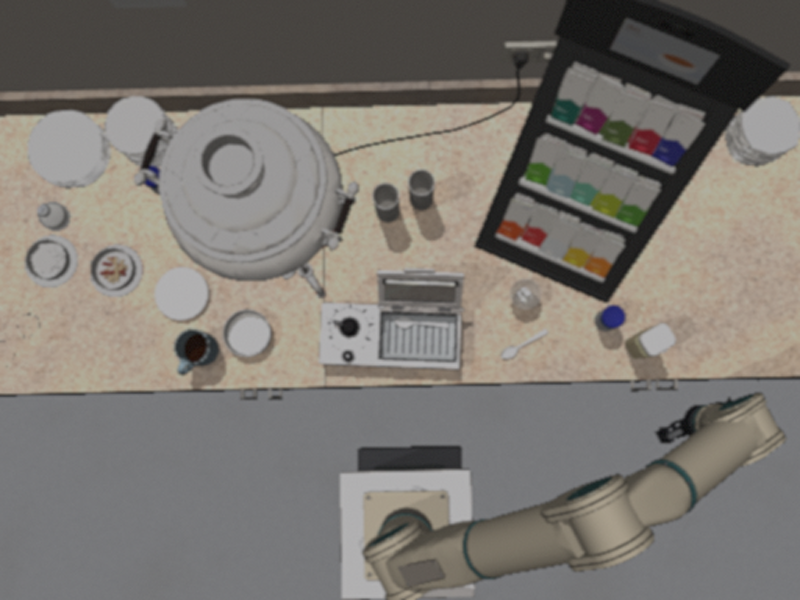

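View pics/topc.png

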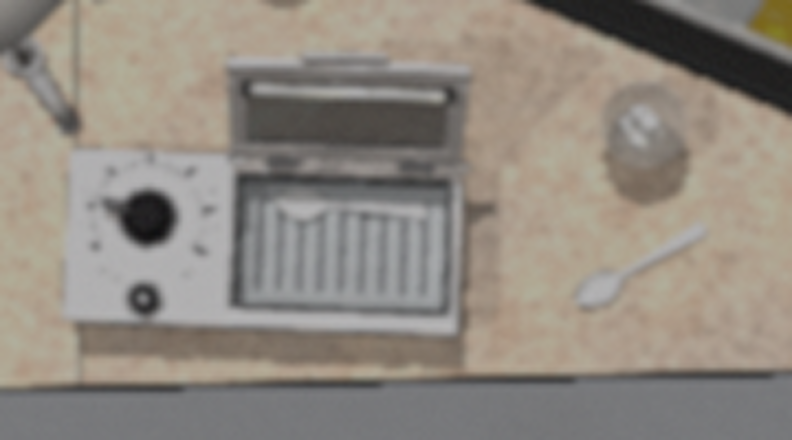

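View pics/scenec.png

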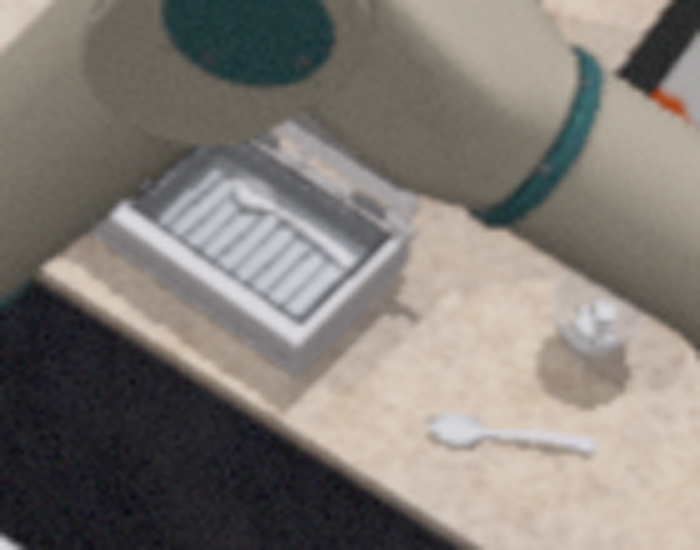

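View pics/scene0.png

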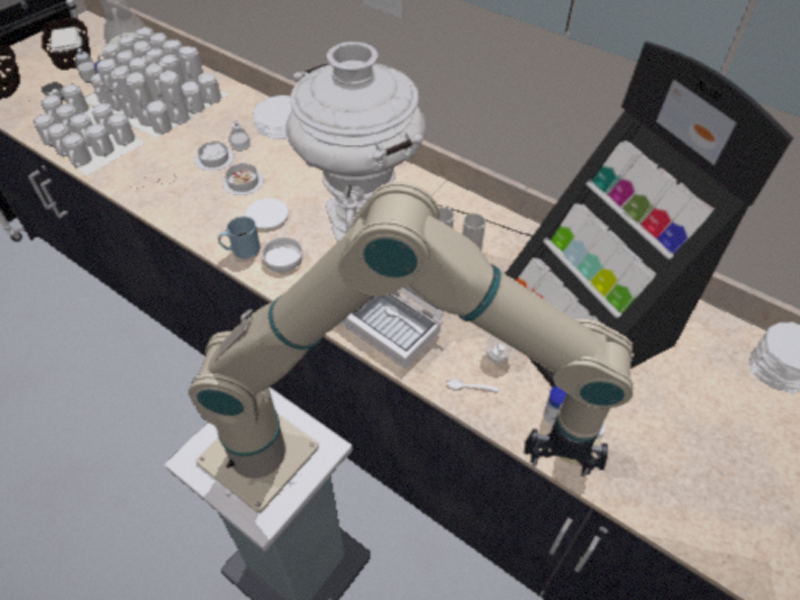

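```bash
python3 - <<'E'
from h import *
p=get_image("top"); 
def cp(x,y): return 190+(x+.5)/4.4-.5,160+(y+.5)/4.4-.5
pts={"FL":(65,318,58),"BL":(72,152,58),"FR":(458,332,58),"inFL":(236,306,58),"inFR":(446,312,58),"hub":(147,217,79),"lever":(108,204,72),"key":(145,298,70),"spoonbowl":(576,298,5),"spoonend":(706,229,8),"tspoonL":(278,203,31),"tspoonR":(428,215,31)}
W={k:plane(p,*cp(a,b),h) for k,(a,b,h) in pts.items()}
for k,w in W.items(): print(k,w.round(1), world(p,*np.round(cp(*pts[k][:2]))).round(1))
# masks
for q in("spoon_mid","tray_spoon_mid","dial","start","steriliser","lid"):
    for r in outline_of(p,q)[:2]:
        m=r["mask"]; v,u=np.nonzero(m); print(q,round(r["score"],2),m.sum(),r["box"],u.mean().round(1),v.mean().round(1))
        np.save(f"m_{q}.npy",m) if r["score"]>.4 else 0
from scipy.optimize import least_squares
model={"FL":(-75,175),"BL":(75,175),"FR":(-75,-165),"inFL":(-55,27),"inFR":(-55,-153)}
def f(a):
    R=np.array([[np.cos(a[2]),-np.sin(a[2])],[np.sin(a[2]),np.cos(a[2])]])
    return np.concatenate([R@np.array(m)+a[:2]-W[k][:2] for k,m in model.items()])
s=least_squares(f,[500,0,0]); print(s.x,s.fun.round(1))
a=s.x; c,sn=np.cos(a[2]),np.sin(a[2])
for k in W:
    d=W[k][:2]-a[:2]; print(k,"ster frame",(np.array([c*d[0]+sn*d[1],-sn*d[0]+c*d[1]])).round(1))
E
```

```text
FL [416.8 197.3  58. ] [419.6 205.6   4.9]
BL [559.9 190.2  58. ] [561.5 191.   50.7]
FR [ 397.3 -138.1   58. ] [ 400.2 -142.2    5. ]
inFL [423.8  50.9  58. ] [424.6  52.   54.1]
inFR [ 414.6 -128.4   58. ] [ 412.6 -128.3   60.7]
hub [499.8 124.2  79. ] [499.9 124.6  75.8]
lever [512.5 158.   72. ] [510.9 157.1  85.5]
key [431.6 127.5  70. ] [433.3 126.6  62.9]
spoonbowl [ 427.4 -245.6    5. ] [ 429.1 -248.1   -0.7]
spoonend [ 485.4 -361.8    8. ] [ 484.2 -361.5    7.6]
tspoonL [514.6  14.   31. ] [513.7  13.2  30.3]
tspoonR [ 501.  -116.5   31. ] [ 503.1 -117.1   28.4]
spoon_mid 0.65 100 [320.8, 211.9, 345.8, 232.4] 330.5 222.2
tray_spoon_mid 0.62 4657 [204.1, 171.4, 297.2, 237.9] 254.2 206.9
tray_spoon_mid 0.6 175 [252.5, 203.2, 288.3, 211.6] 266.2 206.3
dial 0.59 119 [214.0, 202.6, 228.3, 215.9] 222.5 208.6
steriliser 0.81 4833 [207.6, 171.1, 296.2, 241.4] 254.2 206.9
lid 0.81 1312 [242.8, 173.9, 296.3, 196.8] 268.9 184.7
lid 0.46 50 [320.7, 210.3, 347.2, 231.9] 327.3 224.3
[ 4.78791593e+02  2.05741174e+01 -5.40408529e-02] [-3.5  2.1  3.2  1.1 -2.3 -2.   1.6 -0.4  1.  -0.8]
FL ster frame [-71.4 173.1]
BL ster frame [ 71.9 173.7]
FR ster frame [ -72.8 -162.9]
inFL ster frame [-56.6  27.3]
inFR ster frame [ -56.1 -152.2]
hub ster frame [ 15.4 104.6]
lever ster frame [ 26.2 139.1]
key ster frame [-52.9 104.3]
spoonbowl ster frame [ -36.9 -268.5]
spoonend ster frame [  27.3 -381.4]
tspoonL ster frame [36.1 -4.6]
tspoonR ster frame [  29.6 -135.7]
```

```bash
python3 - <<'E'
from h import *
for n in("top","scene"):
    p=get_image(n)
    for q in("teaspoon","sugar_bowl","creamer","honey_jar","dish"):
        for r in outline_of(p,q)[:2]:
            m=r["mask"]; v,u=np.nonzero(m)
            C=cloud(p,m); print(n,q,round(r["score"],2),m.sum(),r["box"],"cloud med",np.median(C,0).round(1),np.percentile(C,[5,95],axis=0).round(0).tolist())
            if q=="teaspoon" and m.sum()<400:
                # refine by brightness inside dilated
                P=np.array([plane(p,a,b,7) for a,b in zip(u,v)])[:,:2]
                c,(w,h),ang=cv2.minAreaRect(P.astype(np.float32)); 
                mu=P.mean(0); ev,V=np.linalg.eigh(np.cov((P-mu).T)); d=V[:,1]; d*=np.sign(d[1])
                t=(P-mu)@d; s=(P-mu)@V[:,0]
                print("  mean",mu.round(1),"dir",d.round(3),np.arctan2(d[1],d[0]).round(3),"ext",t.min().round(1),t.max().round(1),"rect",np.round(c,1),round(w,1),round(h,1),round(ang,1))
                im=p["image"]; b=[int(x) for x in r["box"]]
                crop=im[b[1]-12:b[3]+12,b[0]-12:b[2]+12].copy()
                big=cv2.resize(crop,None,fx=10,fy=10,interpolation=cv2.INTER_CUBIC)
                mm=cv2.resize(m[b[1]-12:b[3]+12,b[0]-12:b[2]+12].astype(np.uint8),None,fx=10,fy=10,interpolation=cv2.INTER_NEAREST)
                cs,_=cv2.findContours(mm,cv2.RETR_EXTERNAL,cv2.CHAIN_APPROX_NONE); cv2.drawContours(big,cs,-1,(0,0,255),1)
                mid=mu+d*(t.min()+t.max())/2
                for off,col in((-66,(255,0,0)),(-25,(0,160,0)),(0,(255,0,255)),(66,(255,0,0))):
                    uv=proj(p,[*(mid+d*off),7]); cv2.circle(big,tuple(int(round((x-o+12+.5)*10)) for x,o in zip(uv,b[:2])),5,col,2)
                cv2.imwrite(f"pics/spoon_{n}.png",big)
                print("  mid",mid.round(1),"grip",(mid-25*d).round(1))
E
```

```text
top sugar_bowl 0.74 336 [329.5, 178.2, 346.5, 199.4] cloud med [ 577.8 -307.    30.9] [[545.0, -338.0, 6.0], [607.0, -275.0, 57.0]]
top creamer 0.52 263 [380.3, 193.5, 403.2, 213.4] cloud med [ 505.8 -499.9   89. ] [[484.0, -529.0, 19.0], [532.0, -480.0, 99.0]]
top honey_jar 0.8 494 [399.6, 208.5, 432.3, 232.7] cloud med [ 443.5 -575.2  142.7] [[415.0, -619.0, 28.0], [474.0, -552.0, 151.0]]
top honey_jar 0.65 1377 [242.6, 173.1, 296.5, 202.2] cloud med [578.3 -49.5 130.5] [[543.0, -137.0, 64.0], [611.0, 40.0, 191.0]]
top dish 0.7 775 [146.5, 196.8, 175.2, 228.3] cloud med [498.1 384.4   6.2] [[450.0, 334.0, -3.0], [547.0, 432.0, 34.0]]
top dish 0.45 919 [95.6, 172.3, 135.5, 207.8] cloud med [601.4 549.5   7.9] [[548.0, 493.0, -1.0], [655.0, 601.0, 18.0]]
scene teaspoon 0.65 58 [287.3, 246.5, 317.6, 249.8] cloud med [ 436.1 -265.6    3.8] [[421.0, -294.0, -2.0], [456.0, -249.0, 9.0]]
  mean [ 435.4 -269.5] dir [-0.498  0.867] 2.092 ext -93.5 24.4 rect [ 456.  -296.8] 23.1 117.0 36.8
  mid [ 452.6 -299.4] grip [ 465.1 -321.1]
scene sugar_bowl 0.56 200 [309.9, 215.9, 326.6, 229.6] cloud med [ 572.2 -302.1   30.7] [[538.0, -330.0, 13.0], [598.0, -270.0, 53.0]]
scene creamer 0.73 475 [165.5, 153.0, 194.2, 176.1] cloud med [500.5 390.8   9.6] [[441.0, 329.0, -0.0], [547.0, 437.0, 34.0]]
scene creamer 0.72 1872 [215.9, 182.3, 281.7, 237.1] cloud med [479.9 -51.   36.1] [[398.0, -140.0, 18.0], [550.0, 50.0, 82.0]]
scene dish 0.66 441 [166.9, 153.4, 192.8, 177.3] cloud med [498.3 390.8   8.9] [[441.0, 329.0, -0.0], [546.0, 436.0, 33.0]]
```

```bash
python3 - <<'E'
from h import *
for n,roi in(("top",(314,352,204,238)),("scene",(280,324,238,258))):
    p=get_image(n); im=p["image"]
    u0,u1,v0,v1=roi; c=im[v0:v1,u0:u1].astype(int)
    s=(c[:,:,2]-c[:,:,0]); bg=np.median(s); 
    m=(s<bg*0.55).astype(np.uint8)
    k,l,st,_=cv2.connectedComponentsWithStats(m,connectivity=8); i=1+st[1:,4].argmax(); m=l==i
    v,u=np.nonzero(m); P=np.array([plane(p,a+u0,b+v0,6) for a,b in zip(u,v)])[:,:2]
    # handle-based: longest axis direction by pts
    rect=cv2.minAreaRect(P.astype(np.float32)); mu=P.mean(0); ev,V=np.linalg.eigh(np.cov((P-mu).T)); d=V[:,1]*np.sign(V[1,1])
    nrm=np.array([-d[1],d[0]]); t=(P-mu)@d; s2=(P-mu)@nrm
    mid=mu+d*(t.min()+t.max())/2
    h=(t<(t.min()+t.max())/2-0); 
    f=np.polyfit(t[h],s2[h],1)
    print(n,m.sum(),"mid",mid.round(1),"ang",np.arctan2(d[1],d[0]).round(3),"len",(t.max()-t.min()).round(1),"handle slope",f.round(3))
    print("handle centre at mid-25:", (mid-25*d+nrm*np.polyval(f,(t.min()+t.max())/2-25)).round(1))
    big=cv2.resize(im[v0:v1,u0:u1],None,fx=14,fy=14,interpolation=cv2.INTER_CUBIC)
    mm=cv2.resize(m.astype(np.uint8),None,fx=14,fy=14,interpolation=cv2.INTER_NEAREST)
    cs,_=cv2.findContours(mm,cv2.RETR_EXTERNAL,cv2.CHAIN_APPROX_NONE); cv2.drawContours(big,cs,-1,(0,0,255),1)
    for off in(-66,-25,0,66):
        uv=proj(p,[*(mid+d*off),7]); cv2.circle(big,(int((uv[0]-u0+.5)*14),int((uv[1]-v0+.5)*14)),5,(255,0,255),2)
    cv2.imwrite(f"pics/sp_{n}.png",big)
a=cv2.imread("pics/sp_top.png");b=cv2.imread("pics/sp_scene.png")
w=max(a.shape[1],b.shape[1]); f=lambda x:cv2.copyMakeBorder(x,0,0,0,w-x.shape[1],0)
x=np.vstack([f(a),f(b)]); k=min(800/x.shape[1],600/x.shape[0]); cv2.imwrite("pics/sp.png",cv2.resize(x,None,fx=k,fy=k))
E
```

```text
top 130 mid [ 456.1 -303.7] ang 2.077 len 129.1 handle slope [-0.003 -0.173]
handle centre at mid-25: [ 468.2 -325.5]
scene 120 mid [ 454.7 -302.9] ang 2.086 len 126.0 handle slope [-0.061 -3.086]
handle centre at mid-25: [ 467.9 -324.1]
```

View pics/sp.png

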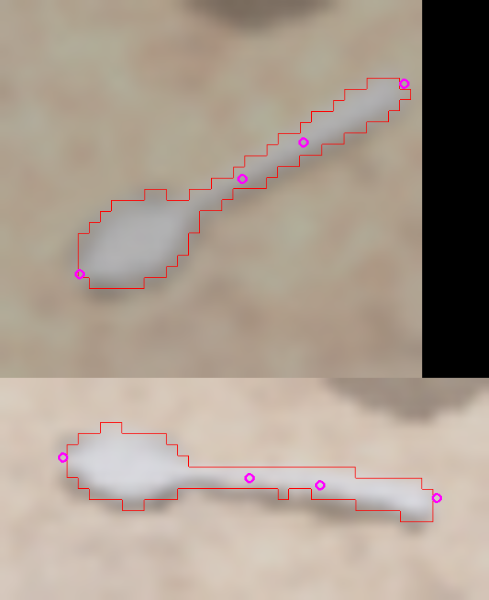

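>>> send_rows(rows=[[0,0,0,0,-0.12],[0,0,0,0,-0.12],[0,0,0,0,-0.12],[0,0,0,0,-0.12],[0,0,0,0,-0.12],[0,0,0,0,-0.12],[0,0,0,0,-0.12],[0,0,0,0,-0.12],[0,0,0,0,-0.12],[0,0,0,0,-0.12],[0,0,0,0,-0.12],[0,0,0,0,-0.12]])

```text
clock: 3.15
eef_pos: [261.0, -595.5, 231.6]
tool_rot: [-3.14, 0.001, 1.911]
force: [0.2, -0.2, 0.6]
width: 42.6
```

```bash
cat >> h.py <<'E'
from scipy.spatial.transform import Rotation as Ro
def to(x,y,z,yaw):
    s=read_state(); R=Ro.from_euler('xyz',s["tool_rot"]).as_matrix()
    d=np.array([x,y,z])-s["eef_pos"]; l=R.T@d
    dy=(s["tool_rot"][2]-yaw+np.pi)%(2*np.pi)-np.pi
    print("t",round(s["clock"],2),"pos",s["eef_pos"].round(1),"rot",s["tool_rot"].round(3),"w",round(s["width"],1),"F",s["force"].round(1),"q",s["qpos"].round(2))
    print("world d",d.round(1),"tool shift m",(l/1000).round(4),"roll",round(dy,3),"| if turned first:",((Ro.from_euler('xyz',[np.pi,0,yaw]).as_matrix().T@d)/1000).round(4))
E
python3 -c "
from h import *
to(468,-325,120,2.08)"
```

```text
t 3.15 pos [ 261.  -595.5  231.6] rot [-3.140e+00  1.000e-03  1.911e+00] w 42.6 F [ 0.2 -0.2  0.6] q [ 1.33  0.65 -0.37  1.51  0.26  1.03  1.23]
world d [ 207.   270.5 -111.6] tool shift m [0.1861 0.2856 0.1108] roll -0.169 | if turned first: [0.1353 0.3127 0.1116]
```

>>> send_rows(rows=[[0,0,0,0,-0.085],[0,0,0,0,-0.085],[0,0.0135,0.031,0.011,0],[0,0.0135,0.031,0.011,0],[0,0.0135,0.031,0.011,0],[0,0.0135,0.031,0.011,0],[0,0.0135,0.031,0.011,0],[0,0.0135,0.031,0.011,0],[0,0.0135,0.031,0.011,0],[0,0.0135,0.031,0.011,0],[0,0.0135,0.031,0.011,0],[0,0.0135,0.031,0.011,0]])

```text
clock: 4.15
eef_pos: [463.2, -331.1, 116.5]
tool_rot: [-3.133, 0.014, 2.069]
force: [0.7, -0.7, -0.5]
width: 43.0
```

```bash
python3 -c "
from h import *
to(468,-325,30,2.08)"
```

```text
t 4.15 pos [ 463.2 -331.1  116.5] rot [-3.133  0.014  2.069] w 43.0 F [ 0.7 -0.7 -0.5] q [ 0.77  0.68 -0.32  1.85  0.36  0.66  0.73]
world d [  4.8   6.1 -86.5] tool shift m [0.0043 0.0079 0.0864] roll -0.011 | if turned first: [0.003  0.0072 0.0865]
```

>>> send_rows(rows=[[-0.3,0.003,0.007,0.02,-0.011],[-0.3,0,0,0.025,0],[-0.3,0,0,0.025,0],[-0.3,0,0,0.012,0],[-0.3,0,0,0,0]])

```text
clock: 4.57
eef_pos: [478.8, -314.1, 31.1]
tool_rot: [3.141, 0.015, 2.099]
force: [-1.0, 0.3, 0.5]
width: 29.6
```

```bash
python3 - <<'E'
from h import *
to(468,-325,4,2.08)
for n,roi in(("top",(310,356,200,242)),("scene",(274,334,228,268))):
    p=get_image(n); u0,u1,v0,v1=roi
    big=cv2.resize(p["image"][v0:v1,u0:u1],None,fx=12,fy=12,interpolation=cv2.INTER_CUBIC)
    cv2.imwrite(f"pics/g1_{n}.png",big)
E
```

```text
t 4.57 pos [ 478.8 -314.1   31.1] rot [3.141 0.015 2.099] w 29.6 F [-1.   0.3  0.5] q [ 0.69  0.81 -0.26  1.89  0.43  0.48  0.66]
world d [-10.8 -10.9 -27.1] tool shift m [-0.0036 -0.0148  0.0271] roll 0.019 | if turned first: [-0.0042 -0.0147  0.0271]
```

View pics/g1_scene.png

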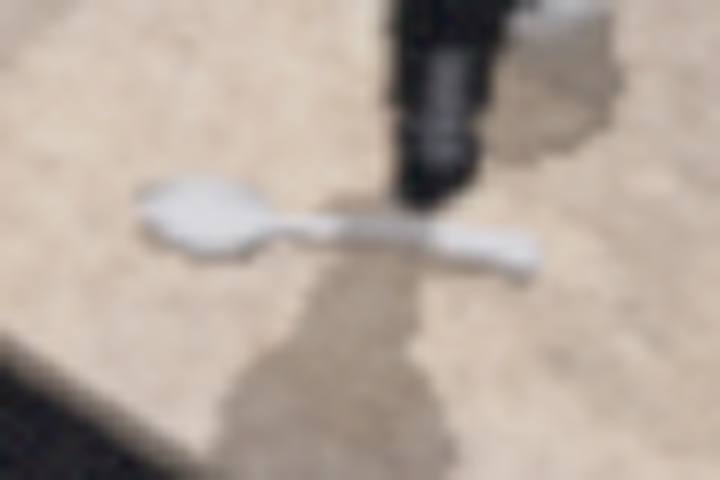

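View pics/g1_top.png

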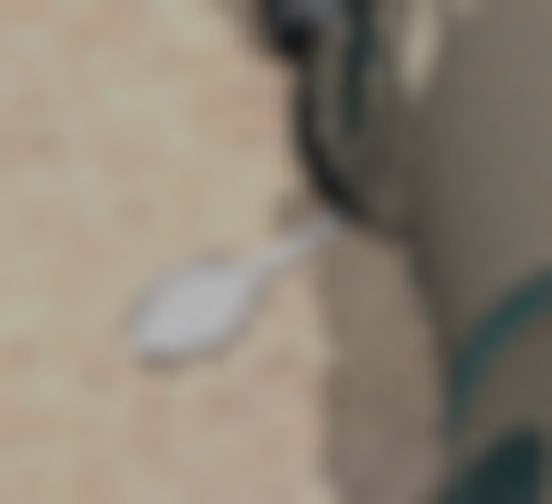

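>>> send_rows(rows=[[-0.3,-0.004,-0.014,0,0.015],[-0.3,0,0,0,0],[-0.3,0,0,0,0],[-0.3,0,0,0,0]])

```text
clock: 5.0
eef_pos: [469.4, -330.0, 37.1]
tool_rot: [3.138, 0.023, 2.078]
force: [-0.4, -0.2, 0.1]
width: 30.0
```

```bash
python3 - <<'E'
from h import *
to(468,-325,4,2.08)
E
```

```text
t 5.0 pos [ 469.4 -330.    37.1] rot [3.138 0.023 2.078] w 30.0 F [-0.4 -0.2  0.1] q [ 0.72  0.8  -0.26  1.89  0.43  0.48  0.67]
world d [ -1.4   5.  -33.1] tool shift m [0.0058 0.0011 0.033 ] roll -0.002 | if turned first: [0.0051 0.0012 0.0331]
```

>>> send_rows(rows=[[-0.3,0.005,0.001,0.01,0],[-0.3,0,0,0.01,0],[-0.3,0,0,0,0],[-0.3,0,0,0,0]])

```text
clock: 5.33
eef_pos: [469.4, -328.2, 19.0]
tool_rot: [3.135, 0.029, 2.075]
force: [0.6, 0.4, 0.7]
width: 30.0
```

```bash
python3 - <<'E'
from h import *
to(468,-325,4,2.08)
E
```

```text
t 5.33 pos [ 469.4 -328.2   19. ] rot [3.135 0.029 2.075] w 30.0 F [0.6 0.4 0.7] q [ 0.71  0.83 -0.23  1.9   0.44  0.43  0.65]
world d [ -1.4   3.2 -15. ] tool shift m [0.0039 0.0002 0.0149] roll -0.005 | if turned first: [0.0034 0.0003 0.015 ]
```

>>> send_rows(rows=[[-0.3,0.003,0,0.006,0],[-0.3,0,0,0.006,0],[-0.3,0,0,0.002,0],[-0.3,0,0,0,0]])

```text
clock: 5.67
eef_pos: [468.7, -326.0, 4.1]
tool_rot: [3.134, 0.029, 2.075]
force: [-0.4, -0.1, 0.1]
width: 30.1
```

```bash
python3 - <<'E'
from h import *
to(468,-325,4,2.08)
p=get_image("scene"); u0,u1,v0,v1=(274,334,228,268)
cv2.imwrite(f"pics/g2.png",cv2.resize(p["image"][v0:v1,u0:u1],None,fx=12,fy=12,interpolation=cv2.INTER_CUBIC))
E
```

```text
t 5.67 pos [ 468.7 -326.     4.1] rot [3.134 0.029 2.075] w 30.1 F [-0.4 -0.1  0.1] q [ 0.69  0.85 -0.22  1.91  0.45  0.4   0.64]
world d [-0.7  1.  -0.1] tool shift m [ 0.0012 -0.0002  0.    ] roll -0.005 | if turned first: [ 0.0012 -0.0002  0.0001]
```

View pics/g2.png

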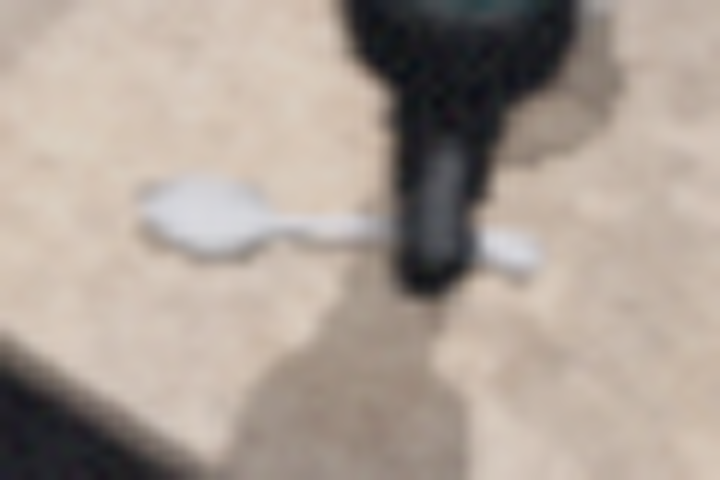

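>>> send_rows(rows=[[-0.3,0.001,0,0.0015,0],[-0.5,0,0,0,0],[-0.8,0,0,0,0],[-1,0,0,0,0],[-1,0,0,0,0],[-1,0,0,0,0],[-1,0,0,0,0]])

```text
clock: 6.3
eef_pos: [468.9, -325.4, 3.1]
tool_rot: [3.134, 0.031, 2.075]
force: [-0.0, 0.7, -0.1]
width: 7.0
```

```bash
python3 - <<'E'
from h import *
to(468,-325,4,2.08)
p=get_image("scene"); u0,u1,v0,v1=(274,334,228,268)
cv2.imwrite(f"pics/g3.png",cv2.resize(p["image"][v0:v1,u0:u1],None,fx=12,fy=12,interpolation=cv2.INTER_CUBIC))
E
```

```text
t 6.3 pos [ 468.9 -325.4    3.1] rot [3.134 0.031 2.075] w 7.0 F [-0.   0.7 -0.1] q [ 0.69  0.85 -0.21  1.91  0.45  0.39  0.64]
world d [-0.9  0.4  0.9] tool shift m [ 0.0007 -0.0006 -0.0009] roll -0.005 | if turned first: [ 0.0007 -0.0006 -0.0009]
```

View pics/g3.png

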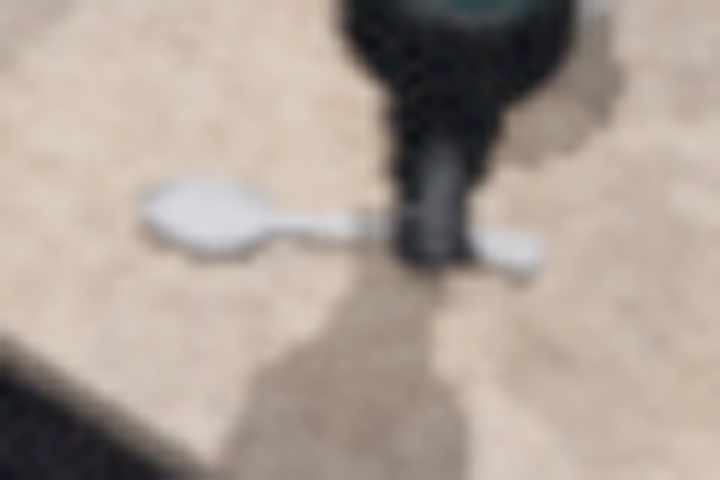

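>>> send_rows(rows=[[-1,0,0,-0.005,0],[-1,0,0,-0.01,0],[-1,0,0,-0.015,0],[-1,0,0,-0.02,0],[-1,0,0,-0.02,0],[-1,0,0,-0.02,0],[-1,0,0,-0.02,0],[-1,0,0,-0.01,0],[-1,0,0,0,0],[-1,0,0,0,0]])

```text
clock: 7.18
eef_pos: [465.5, -322.2, 133.6]
tool_rot: [3.134, 0.032, 2.076]
force: [-0.7, -0.5, 0.1]
width: 7.1
```

```bash
python3 - <<'E'
from h import *
to(457,-66.5,120,1.512)
p=get_image("scene"); u0,u1,v0,v1=(254,344,198,268)
cv2.imwrite(f"pics/g4.png",cv2.resize(p["image"][v0:v1,u0:u1],None,fx=8,fy=8,interpolation=cv2.INTER_CUBIC))
E
```

```text
t 7.18 pos [ 465.5 -322.2  133.6] rot [3.134 0.032 2.076] w 7.1 F [-0.7 -0.5  0.1] q [ 0.77  0.64 -0.34  1.87  0.35  0.65  0.72]
world d [ -8.5 255.7 -13.6] tool shift m [0.2282 0.1162 0.0072] roll 0.564 | if turned first: [ 0.2547 -0.0235  0.0136]
```

View pics/g4.png

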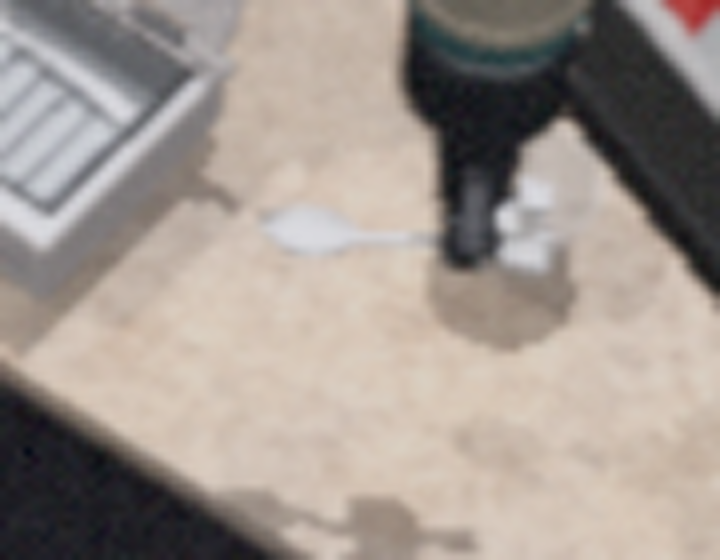

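>>> send_rows(rows=[[-1,0,0,0,0.09],[-1,0,0,0,0.11],[-1,0,0,0,0.11],[-1,0,0,0,0.11],[-1,0,0,0,0.08],[-1,0,0,0,0.03],[-1,0,0,0,0]])

```text
clock: 7.82
eef_pos: [460.4, -319.7, 124.5]
tool_rot: [3.132, 0.016, 1.519]
force: [-0.0, -0.7, -0.4]
width: 6.9
```

```bash
python3 - <<'E'
from h import *
to(457,-66.5,120,1.512)
E
```

```text
t 7.82 pos [ 460.4 -319.7  124.5] rot [3.132 0.016 1.519] w 6.9 F [-0.  -0.7 -0.4] q [ 0.67  0.64 -0.18  1.88  0.2   0.62  0.31]
world d [ -3.4 253.2  -4.5] tool shift m [ 0.2528 -0.0164  0.0003] roll 0.007 | if turned first: [ 0.2526 -0.0183  0.0045]
```

>>> send_rows(rows=[[-1,0.012,-0.001,0,0],[-1,0.022,-0.002,0,0],[-1,0.027,-0.002,0,0],[-1,0.027,-0.002,0,0],[-1,0.027,-0.002,0,0],[-1,0.027,-0.002,0,0],[-1,0.027,-0.002,0,0],[-1,0.025,-0.002,0,0],[-1,0.018,-0.001,0,0],[-1,0.008,0,0,0],[-1,0,0,0,0],[-1,0,0,0,0]])

```text
clock: 8.82
eef_pos: [446.9, -81.3, 113.5]
tool_rot: [-3.137, 0.01, 1.535]
force: [-0.1, -0.5, -0.1]
width: 6.8
```

```bash
python3 - <<'E'
from h import *
to(457,-66.5,70,1.512)
E
```

```text
t 8.82 pos [446.9 -81.3 113.5] rot [-3.137  0.01   1.535] w 6.8 F [-0.1 -0.5 -0.1] q [ 0.2   0.56 -0.12  2.15  0.18  0.44 -0.1 ]
world d [ 10.1  14.8 -43.5] tool shift m [0.0155 0.0098 0.0433] roll 0.023 | if turned first: [0.0153 0.0092 0.0435]
```

>>> send_rows(rows=[[-1,0.007,0.005,0,0.012],[-1,0.007,0.004,0.01,0.01],[-1,0,0,0.015,0],[-1,0,0,0.01,0],[-1,0,0,0,0],[-1,0,0,0,0]])

```text
clock: 9.32
eef_pos: [460.0, -71.5, 75.0]
tool_rot: [-3.141, 0.012, 1.5]
force: [-0.0, -0.1, 0.3]
width: 6.9
```

```bash
python3 - <<'E'
from h import *
to(457,-66.5,28,1.512)
p=get_image("scene"); u0,u1,v0,v1=(204,304,160,245)
cv2.imwrite(f"pics/g5.png",cv2.resize(p["image"][v0:v1,u0:u1],None,fx=7,fy=7,interpolation=cv2.INTER_CUBIC))
E
```

```text
t 9.32 pos [460.  -71.5  75. ] rot [-3.141  0.012  1.5  ] w 6.9 F [-0.  -0.1  0.3] q [ 0.14  0.64 -0.09  2.15  0.18  0.36 -0.16]
world d [ -3.   5. -47.] tool shift m [ 0.0053 -0.0033  0.0469] roll -0.012 | if turned first: [ 0.0048 -0.0032  0.047 ]
```

View pics/g5.png

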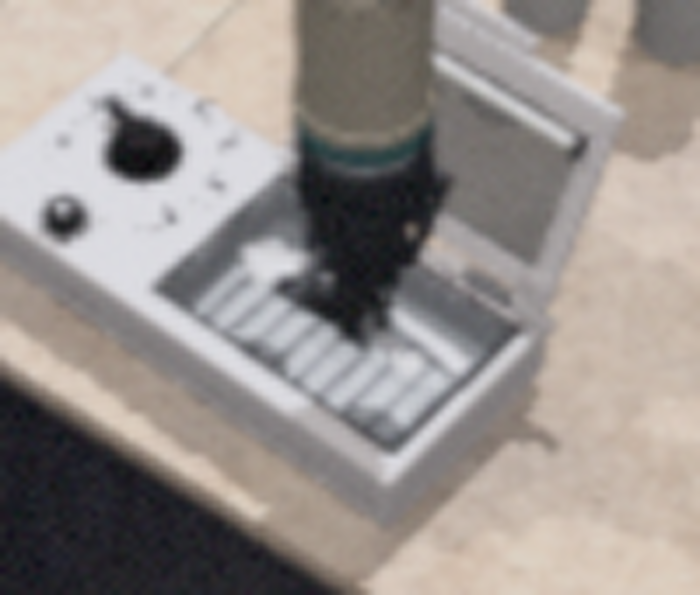

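>>> send_rows(rows=[[-1,0.003,-0.001,0.01,-0.008],[-1,0,0,0.012,0],[-1,0,0,0.01,0],[-1,0,0,0.003,0],[-1,0,0,0,0]])

```text
clock: 9.78
eef_pos: [462.0, -70.6, 40.7]
tool_rot: [3.137, 0.012, 1.504]
force: [0.1, 0.4, -0.0]
width: 6.5
```

```bash
python3 - <<'E'
from h import *
to(457,-66.5,28,1.512)
E
```

```text
t 9.78 pos [462.  -70.6  40.7] rot [3.137 0.012 1.504] w 6.5 F [ 0.1  0.4 -0. ] q [ 0.13  0.71 -0.06  2.17  0.2   0.27 -0.19]
world d [ -5.    4.1 -12.7] tool shift m [ 0.0039 -0.0053  0.0126] roll -0.008 | if turned first: [ 0.0038 -0.0052  0.0127]
```

>>> send_rows(rows=[[-1,0.003,0.001,0.005,0],[-1,0,0,0.004,0],[-1,0,0,0,0],[-1,0,0,0,0]])

```text
clock: 10.12
eef_pos: [464.7, -68.0, 32.4]
tool_rot: [3.134, 0.012, 1.502]
force: [-1.1, 0.8, -0.8]
width: 6.9
```

```bash
python3 - <<'E'
from h import *
to(462,-66.5,28,1.512)
E
```

```text
t 10.12 pos [464.7 -68.   32.4] rot [3.134 0.012 1.502] w 6.9 F [-1.1  0.8 -0.8] q [ 0.12  0.73 -0.06  2.16  0.22  0.25 -0.21]
world d [-2.7  1.5 -4.4] tool shift m [ 0.0013 -0.0028  0.0044] roll -0.01 | if turned first: [ 0.0013 -0.0028  0.0044]
```

>>> send_rows(rows=[[-1,0.001,0.001,0.003,0],[-1,0,0,0,0],[-1,0,0,0,0]])

```text
clock: 10.37
eef_pos: [466.4, -67.0, 29.7]
tool_rot: [3.133, 0.012, 1.502]
force: [0.8, 0.5, -0.6]
width: 7.2
```

```bash
python3 - <<'E'
from h import *
to(462,-66.5,28,1.512); print(read_state()["qpos"].round(4))
p=get_image("scene"); u0,u1,v0,v1=(204,304,160,245)
cv2.imwrite(f"pics/g6.png",cv2.resize(p["image"][v0:v1,u0:u1],None,fx=7,fy=7,interpolation=cv2.INTER_CUBIC))
E
```

```text
t 10.37 pos [466.4 -67.   29.7] rot [3.133 0.012 1.502] w 7.2 F [ 0.8  0.5 -0.6] q [ 0.12  0.74 -0.07  2.16  0.24  0.24 -0.23]
world d [-4.4  0.5 -1.7] tool shift m [ 0.0002 -0.0044  0.0017] roll -0.01 | if turned first: [ 0.0003 -0.0044  0.0017]
[ 0.1192  0.7357 -0.0664  2.1623  0.2391  0.2425 -0.2304]
```

View pics/g6.png

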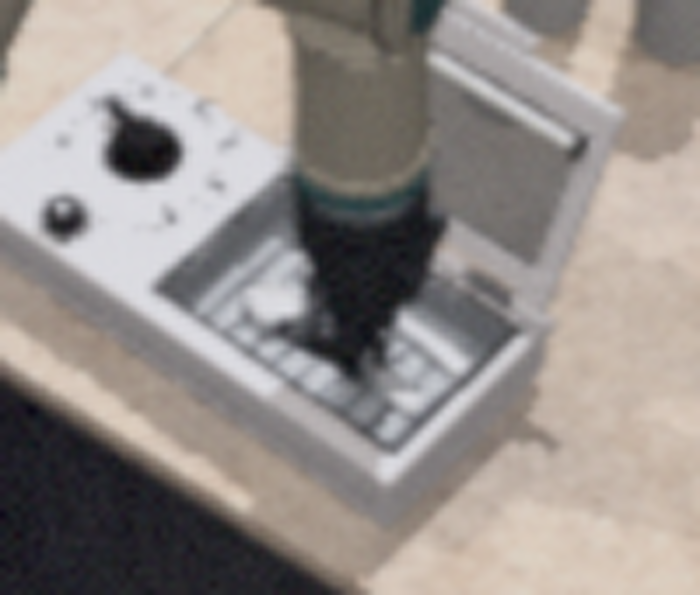

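>>> send_rows(rows=[[-0.8,0,0,0,0],[-0.6,0,0,0,0],[-0.5,0,0,0,0],[-0.5,0,0,0,0],[-0.5,0,0,-0.004,0],[-0.5,0,0,-0.01,0],[-0.5,0,0,-0.02,0],[-0.5,0,0,-0.03,0],[-0.5,0,0,-0.03,0],[-0.5,0,0,-0.03,0],[-0.5,0,0,-0.02,0],[-0.5,0,0,0,0]])

```text
clock: 11.42
eef_pos: [463.7, -64.7, 183.9]
tool_rot: [3.135, 0.013, 1.503]
force: [0.5, 0.4, -0.1]
width: 21.6
```

```bash
python3 - <<'E'
from h import *
to(462,-66.5,28,1.512); print(read_state()["qpos"].round(4))
p=get_image("scene"); u0,u1,v0,v1=(204,304,160,245)
cv2.imwrite(f"pics/g7.png",cv2.resize(p["image"][v0:v1,u0:u1],None,fx=7,fy=7,interpolation=cv2.INTER_CUBIC))
p=get_image("top"); im=p["image"]
cv2.imwrite("pics/g7t.png",cv2.resize(im[160:260,190:370],None,fx=4.4,fy=4.4,interpolation=cv2.INTER_CUBIC))
E
```

```text
t 11.42 pos [463.7 -64.7 183.9] rot [3.135 0.013 1.503] w 21.6 F [ 0.5  0.4 -0.1] q [ 0.2   0.45 -0.18  2.06  0.16  0.64 -0.16]
world d [  -1.7   -1.8 -155.9] tool shift m [ 0.0002 -0.0026  0.1558] roll -0.009 | if turned first: [-0.0019 -0.0016  0.1559]
[ 0.2024  0.4453 -0.1846  2.0639  0.1556  0.6386 -0.1569]
```

View pics/g7.png

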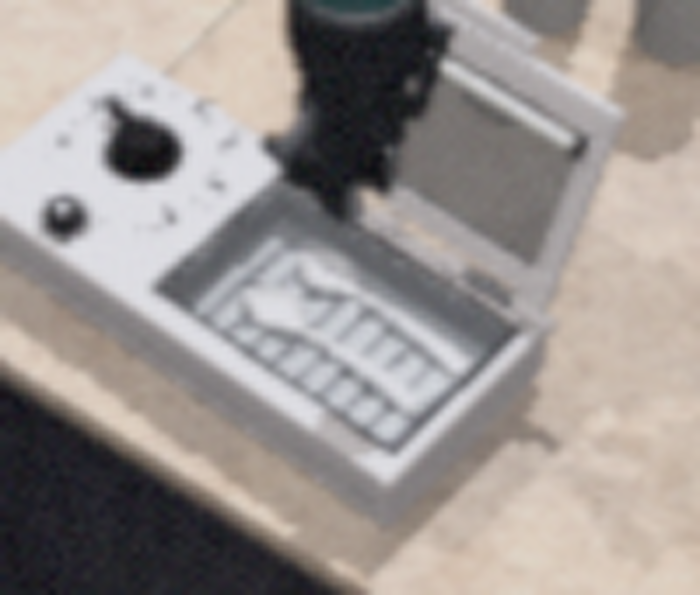

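View pics/g7t.png

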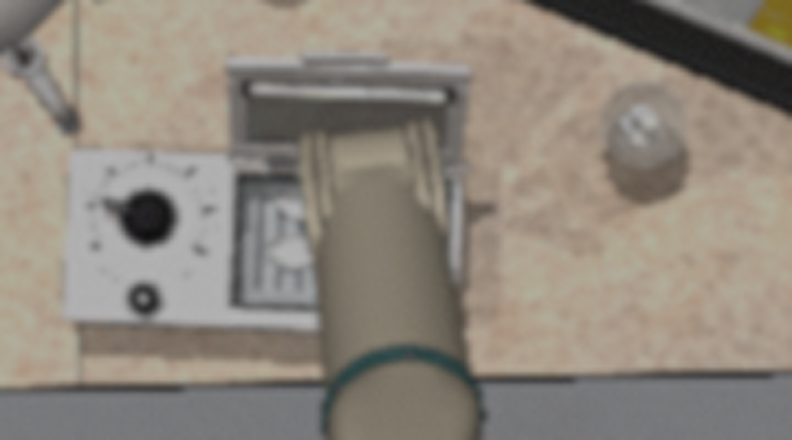

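```bash
python3 - <<'E'
from h import *
p=get_image("top"); C=cloud(p)
for x0 in range(580,800,20):
    r=[]
    for y0 in range(-200,160,40):
        m=(C[:,0]>x0)&(C[:,0]<=x0+20)&(C[:,1]>y0)&(C[:,1]<=y0+40); r.append(int(C[m,2].max()) if m.any() else -9)
    print(x0,r)
to(660,-35,275,1.512)
E
```

```text
580 [7, 192, 191, 184, 182, 174, 170, 9, 12]
600 [14, 192, 193, 201, 204, 194, 190, 420, 420]
620 [9, 5, -9, -9, -9, -9, 7, 428, 429]
640 [12, 9, 8, 6, 8, 11, 8, 425, 431]
660 [14, 9, 15, 13, 9, 8, 10, 430, 453]
680 [39, 9, 8, 8, 7, 13, 10, 426, 459]
700 [58, 12, 9, 12, 13, 10, 9, 426, 461]
720 [70, 10, 11, 9, 11, 11, 429, 436, 468]
740 [7, 10, 11, 8, 7, 12, 426, 432, 468]
760 [8, 10, 11, 11, 9, 157, 149, 384, 464]
780 [11, 10, 9, 143, 156, 149, 153, 377, 466]
t 11.57 pos [461.2 -64.7 179.7] rot [-3.141  0.013  1.503] w 21.2 F [-0.6  0.1 -0.5] q [ 0.2   0.45 -0.18  2.07  0.16  0.63 -0.16]
world d [198.8  29.7  95.3] tool shift m [ 0.0418  0.1963 -0.0959] roll -0.009 | if turned first: [ 0.0414  0.1967 -0.0953]
```

>>> send_rows(rows=[[-1,0,0,-0.02,0],[-1,0,0,-0.03,0],[-1,0,0,-0.03,0],[-1,0,0.01,-0.015,0],[-1,0,0.02,0,0],[-1,0,0.03,0,0],[-1,0,0.03,0,0],[-1,0,0.03,0,0],[-1,0,0.03,0,0],[-1,0,0.02,0,0],[-1,0,0.01,0,0],[-1,0,0,0,0]])

```text
clock: 12.57
eef_pos: [635.0, -75.9, 252.6]
tool_rot: [-3.097, 0.014, 1.504]
force: [-0.1, -0.4, -0.0]
width: 0.1
```

```bash
python3 - <<'E'
from h import *
to(660,-62,170,1.512)
E
```

```text
t 12.57 pos [635.  -75.9 252.6] rot [-3.097  0.014  1.504] w 0.1 F [-0.1 -0.4 -0. ] q [ 0.18  0.62 -0.19  1.47  0.14  1.11 -0.11]
world d [ 25.   13.9 -82.6] tool shift m [0.0168 0.0277 0.0812] roll -0.008 | if turned first: [0.0154 0.0241 0.0826]
```

>>> send_rows(rows=[[-1,0.008,0.014,0,0],[-1,0.007,0.012,0,0],[-1,0,0,0.01,0],[-1,0,0,0.02,0],[-1,0,0,0.02,0],[-1,0,0,0.015,0],[-1,0,0,0,0],[-1,0,0,0,0]])

```text
clock: 13.23
eef_pos: [645.1, -64.2, 170.0]
tool_rot: [-3.069, 0.017, 1.505]
force: [0.1, -0.3, 0.4]
width: 0.2
```

```bash
python3 - <<'E'
from h import *
to(660,-62,165,1.512)
p=get_image("scene"); u0,u1,v0,v1=(204,324,120,230)
cv2.imwrite(f"pics/l1.png",cv2.resize(p["image"][v0:v1,u0:u1],None,fx=5.4,fy=5.4,interpolation=cv2.INTER_CUBIC))
E
```

```text
t 13.23 pos [645.1 -64.2 170. ] rot [-3.069  0.017  1.505] w 0.2 F [ 0.1 -0.3  0.4] q [ 0.15  0.73 -0.18  1.5   0.16  0.99 -0.15]
world d [14.9  2.2 -5. ] tool shift m [0.0033 0.015  0.0038] roll -0.007 | if turned first: [0.0031 0.0147 0.005 ]
```

View pics/l1.png

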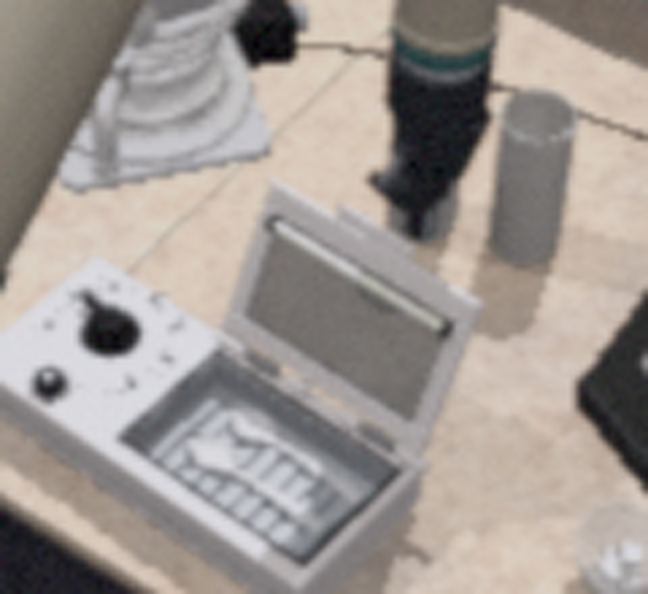

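>>> send_rows(rows=[[-1,0,-0.006,0.001,0],[-1,0,-0.01,0.001,0],[-1,0,-0.01,0.001,0],[-1,0,-0.01,0.001,0],[-1,0,-0.01,0.001,0],[-1,0,-0.01,0.001,0],[-1,0,-0.01,0.001,0],[-1,0,-0.01,0.001,0]])

```text
clock: 13.95
eef_pos: [571.9, -60.3, 176.0]
tool_rot: [-3.093, 0.017, 1.503]
force: [0.8, -0.4, 0.3]
width: 0.2
```

```bash
python3 - <<'E'
from h import *
to(505,-62,165,1.512)
p=get_image("scene"); u0,u1,v0,v1=(204,324,120,230)
cv2.imwrite(f"pics/l2.png",cv2.resize(p["image"][v0:v1,u0:u1],None,fx=5.4,fy=5.4,interpolation=cv2.INTER_CUBIC))
E
```

```text
t 13.95 pos [571.9 -60.3 176. ] rot [-3.093  0.017  1.503] w 0.2 F [ 0.8 -0.4  0.3] q [ 0.16  0.61 -0.18  1.74  0.16  0.85 -0.16]
world d [-66.9  -1.7 -11. ] tool shift m [-0.006  -0.066   0.0144] roll -0.009 | if turned first: [-0.0057 -0.0667  0.011 ]
```

View pics/l2.png

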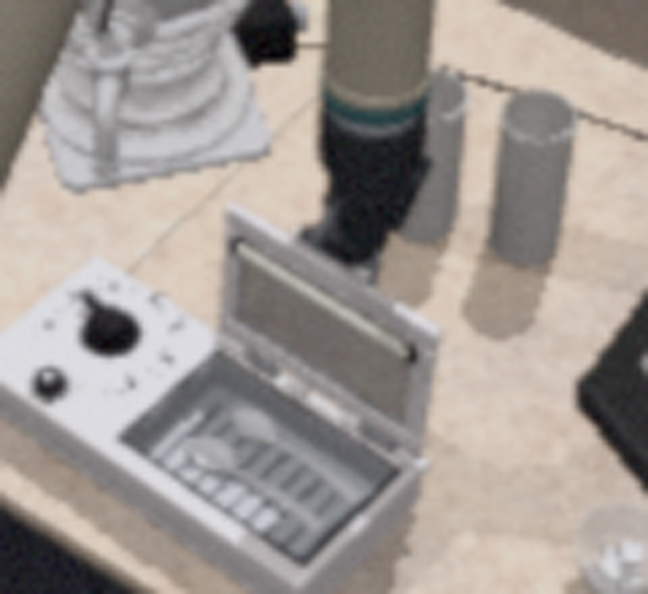

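>>> send_rows(rows=[[-1,0,-0.01,0.002,0],[-1,0,-0.01,0.002,0],[-1,0,-0.01,0.002,0],[-1,0,-0.01,0.002,0],[-1,0,-0.01,0.001,0],[-1,0,-0.01,0.001,0],[-1,0,-0.01,0,0],[-1,0,0,0,0]])

```text
clock: 14.67
eef_pos: [501.5, -56.2, 177.5]
tool_rot: [-3.11, 0.018, 1.502]
force: [-0.1, 0.0, -1.1]
width: 0.1
```

```bash
python3 - <<'E'
from h import *
to(505,-62,165,1.512)
p=get_image("scene"); u0,u1,v0,v1=(204,324,120,230)
cv2.imwrite(f"pics/l3.png",cv2.resize(p["image"][v0:v1,u0:u1],None,fx=5.4,fy=5.4,interpolation=cv2.INTER_CUBIC))
E
```

```text
t 14.67 pos [501.5 -56.2 177.5] rot [-3.11   0.018  1.502] w 0.1 F [-0.1  0.  -1.1] q [ 0.17  0.52 -0.18  1.94  0.16  0.73 -0.18]
world d [  3.5  -5.8 -12.5] tool shift m [-0.0053  0.0043  0.0125] roll -0.01 | if turned first: [-0.0055  0.0039  0.0125]
```

View pics/l3.png

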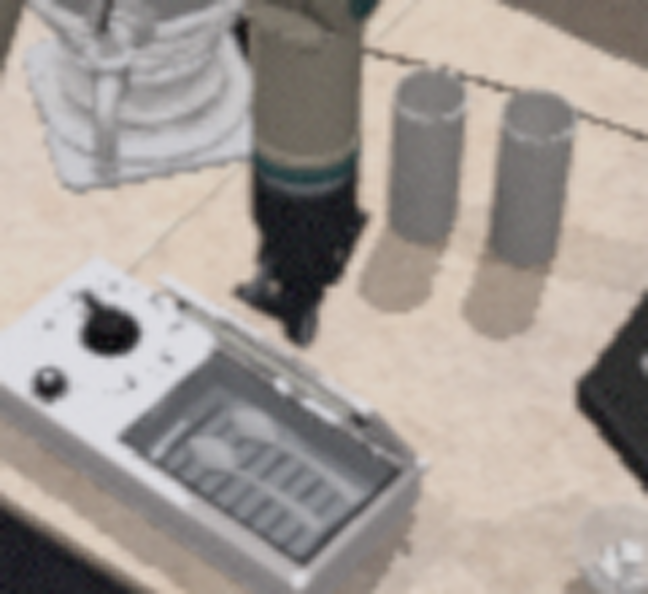

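```bash
python3 - <<'E'
from h import *
from scipy.optimize import least_squares
a=np.array([478.8,20.6]); yaw=-.054
for n in("top","scene"):
    p=get_image(n); g=p["image"].max(2)
    ctr=proj(p,[500,124,72]); m=np.zeros(g.shape,np.uint8)
    for v in range(int(ctr[1])-16,int(ctr[1])+17):
        for u in range(int(ctr[0])-16,int(ctr[0])+17):
            X=plane(p,u,v,72)
            if g[v,u]<110 and np.hypot(*(X[:2]-[500,124]))<48: m[v,u]=1
    k,l,st,_=cv2.connectedComponentsWithStats(m); i=1+st[1:,4].argmax(); m=(l==i)
    v,u=np.nonzero(m); P=np.array([plane(p,x,y,72)[:2] for x,y in zip(u,v)])
    r=np.hypot(*(P-[500,124]).T); far=r>24
    t=P[far].mean(0)-[500,124]
    print(n,m.sum(),"max r",r.max().round(1),"nfar",far.sum(),"ang ster",(np.arctan2(t[1],t[0])-yaw).round(3),"q",(2.094-np.arctan2(t[1],t[0])+yaw).round(3))
    pb=np.zeros((1,1)); big=cv2.resize(p["image"][int(ctr[1])-20:int(ctr[1])+20,int(ctr[0])-24:int(ctr[0])+24],None,fx=14,fy=14,interpolation=cv2.INTER_CUBIC)
    # overlay predicted axis & ticks
    def dot(X,c): 
        q=proj(p,X); cv2.circle(big,(int((q[0]-int(ctr[0])+24+.5)*14),int((q[1]-int(ctr[1])+20+.5)*14)),4,c,1)
    dot([500,124,79],(0,0,255))
    for kk in range(7):
        an=2.094-kk*.698+yaw; dot([500+50*np.cos(an),124+50*np.sin(an),58],(255,0,255) if kk else (0,200,0))
    cv2.imwrite(f"pics/d_{n}.png",big)
to(509,152,177,1.213)
E
python3 -c "
import cv2,numpy as np
a=cv2.imread('pics/d_top.png');b=cv2.imread('pics/d_scene.png');x=np.hstack([a,b]);cv2.imwrite('pics/d.png',cv2.resize(x,None,fx=.59,fy=.59))"
```

```text
top 138 max r 36.8 nfar 8 ang ster 1.286 q 0.808
scene 78 max r 32.3 nfar 19 ang ster -2.579 q 4.673
t 14.82 pos [504.2 -56.3 177.4] rot [-3.113  0.018  1.502] w -0.2 F [ 0.  -0.3  0.6] q [ 0.17  0.52 -0.18  1.94  0.16  0.73 -0.18]
world d [  4.8 208.3  -0.4] tool shift m [ 0.2081 -0.0096 -0.0031] roll 0.289 | if turned first: [ 0.1968 -0.0684  0.0004]
```

View pics/d.png

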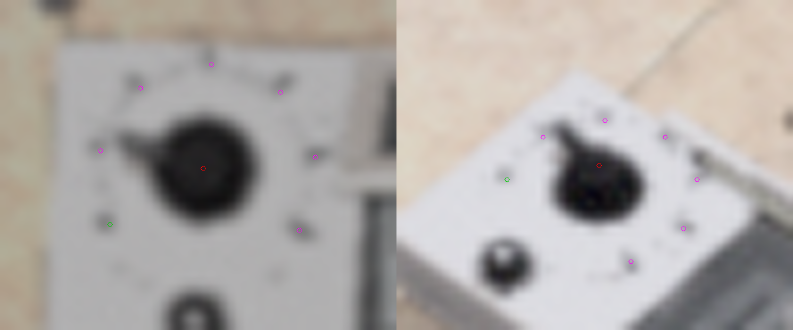

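>>> send_rows(rows=[[-0.2,0,0,-0.01,0.09],[-0.2,0,0,-0.01,0.1],[-0.2,0.01,-0.003,0,0.07],[-0.2,0.02,-0.007,0,0],[-0.2,0.027,-0.01,0,0],[-0.2,0.027,-0.01,0,0],[-0.2,0.027,-0.01,0,0],[-0.2,0.027,-0.01,0,0],[-0.2,0.025,-0.008,0,0],[-0.2,0.015,-0.005,0,0],[-0.2,0,0,0,0],[-0.2,0,0,0,0]])

```text
clock: 15.82
eef_pos: [517.1, 141.0, 196.5]
tool_rot: [-3.131, 0.019, 1.223]
force: [0.1, -0.8, 0.1]
width: 34.2
```

```bash
python3 - <<'E'
from h import *
to(511.4,153.2,110,1.23)
p=get_image("scene"); u0,u1,v0,v1=(204,324,120,240)
cv2.imwrite(f"pics/l4.png",cv2.resize(p["image"][v0:v1,u0:u1],None,fx=5,fy=5,interpolation=cv2.INTER_CUBIC))
E
```

```text
t 15.82 pos [517.1 141.  196.5] rot [-3.131  0.019  1.223] w 34.2 F [ 0.1 -0.8  0.1] q [-0.25  0.52 -0.12  1.85  0.09  0.79 -0.76]
world d [ -5.7  12.2 -86.5] tool shift m [ 0.0112 -0.0086  0.0864] roll -0.007 | if turned first: [ 0.0096 -0.0095  0.0865]
```

View pics/l4.png

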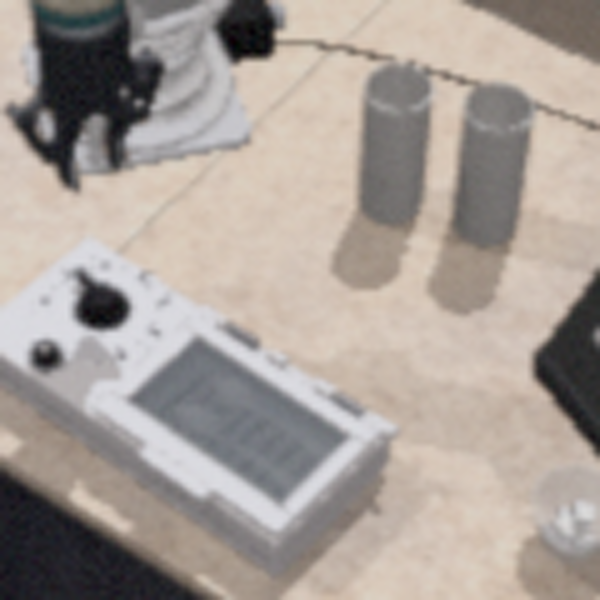

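```bash
python3 - <<'E'
from h import *
p=get_image("scene"); C=cloud(p)
m=(C[:,2]>100)&(C[:,0]>540)&(C[:,1]>20)&(C[:,1]<260)&(C[:,0]<800)
for z0 in range(100,500,50):
    k=m&(C[:,2]>z0)&(C[:,2]<=z0+50)
    if k.any(): i=np.argsort(C[k][:,0])[:4]; print(z0,C[k][i].round(0).tolist())
E
```

```text
100 [[712.0, 224.0, 146.0], [712.0, 218.0, 143.0], [713.0, 231.0, 141.0], [716.0, 222.0, 144.0]]
150 [[558.0, 180.0, 192.0], [559.0, 178.0, 158.0], [559.0, 184.0, 154.0], [559.0, 178.0, 163.0]]
200 [[541.0, 127.0, 220.0], [542.0, 128.0, 224.0], [542.0, 124.0, 210.0], [543.0, 124.0, 215.0]]
250 [[541.0, 128.0, 296.0], [547.0, 123.0, 293.0], [549.0, 124.0, 297.0], [550.0, 117.0, 263.0]]
300 [[543.0, 124.0, 301.0], [547.0, 118.0, 301.0], [548.0, 118.0, 306.0], [549.0, 119.0, 310.0]]
350 [[542.0, 113.0, 393.0], [543.0, 116.0, 366.0], [544.0, 115.0, 395.0], [548.0, 120.0, 366.0]]
400 [[540.0, 114.0, 440.0], [541.0, 112.0, 403.0], [543.0, 116.0, 442.0], [545.0, 118.0, 444.0]]
450 [[645.0, 183.0, 453.0], [649.0, 182.0, 451.0], [649.0, 182.0, 460.0], [654.0, 181.0, 457.0]]
```

>>> send_rows(rows=[[-0.2,0.005,-0.004,0.005,-0.004],[-0.2,0.004,-0.003,0.015,0],[-0.2,0,0,0.02,0],[-0.2,0,0,0.02,0],[-0.2,0,0,0.012,0],[-0.2,0,0,0,0],[-0.2,0,0,0,0]])

```text
clock: 16.5
eef_pos: [514.0, 140.7, 121.6]
tool_rot: [-3.134, 0.022, 1.211]
force: [-0.1, 0.0, 1.2]
width: 34.4
```

```bash
python3 - <<'E'
from h import *
to(511.4,153.2,66,1.23)
p=get_image("scene"); u0,u1,v0,v1=(204,294,130,210)
cv2.imwrite(f"pics/k1.png",cv2.resize(p["image"][v0:v1,u0:u1],None,fx=7,fy=7,interpolation=cv2.INTER_CUBIC))
E
```

```text
t 16.5 pos [514.  140.7 121.6] rot [-3.134  0.022  1.211] w 34.4 F [-0.1  0.   1.2] q [-0.27  0.63 -0.09  1.93  0.12  0.61 -0.8 ]
world d [ -2.6  12.5 -55.6] tool shift m [ 0.0119 -0.0065  0.0554] roll -0.019 | if turned first: [ 0.0109 -0.0067  0.0556]
```

View pics/k1.png

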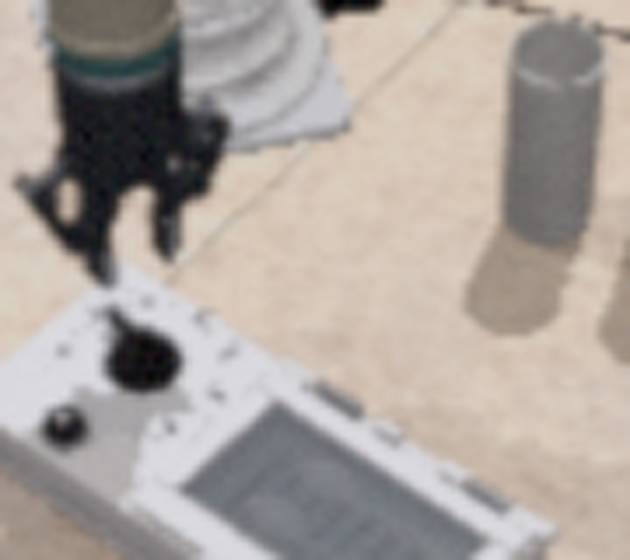

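>>> send_rows(rows=[[-0.2,0.006,-0.003,0.005,-0.01],[-0.2,0.005,-0.003,0.012,-0.005],[-0.2,0,0,0.012,0],[-0.2,0,0,0,0],[-0.2,0,0,0,0]])

```text
clock: 16.97
eef_pos: [515.1, 154.3, 95.2]
tool_rot: [-3.141, 0.016, 1.225]
force: [-0.0, 0.0, 0.3]
width: 34.1
```

```bash
python3 - <<'E'
from h import *
to(511.4,153.2,66,1.23)
p=get_image("scene"); u0,u1,v0,v1=(204,274,150,210)
cv2.imwrite(f"pics/k2.png",cv2.resize(p["image"][v0:v1,u0:u1],None,fx=10,fy=10,interpolation=cv2.INTER_CUBIC))
E
```

```text
t 16.97 pos [515.1 154.3  95.2] rot [-3.141  0.016  1.225] w 34.1 F [-0.   0.   0.3] q [-0.29  0.67 -0.09  1.94  0.13  0.55 -0.82]
world d [ -3.7  -1.1 -29.2] tool shift m [-0.0019 -0.0031  0.0292] roll -0.005 | if turned first: [-0.0023 -0.0031  0.0292]
```

View pics/k2.png

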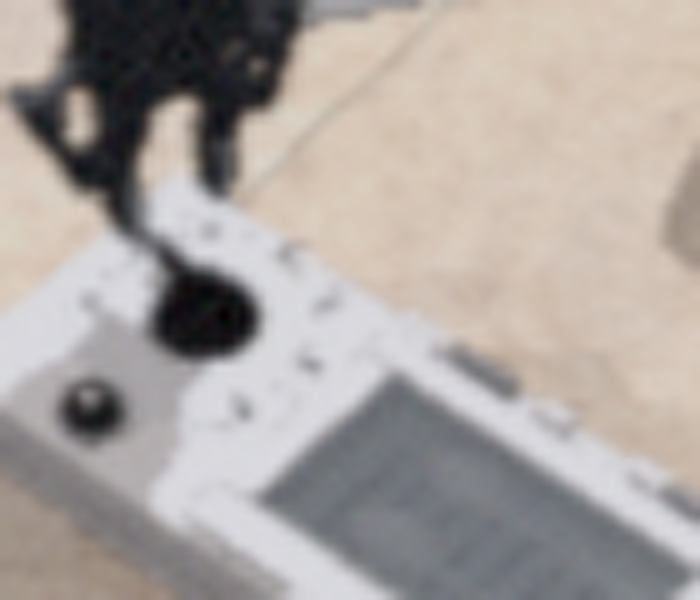

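>>> send_rows(rows=[[-0.2,-0.001,-0.003,0.006,-0.005],[-0.2,0,0,0.01,0],[-0.2,0,0,0.008,0],[-0.2,0,0,0.002,0],[-0.2,0,0,0,0]])

```text
clock: 17.43
eef_pos: [512.9, 154.4, 68.9]
tool_rot: [3.139, 0.013, 1.23]
force: [-0.1, -1.0, -0.1]
width: 34.1
```

```bash
python3 - <<'E'
from h import *
to(511.4,153.2,66,1.23)
p=get_image("scene"); u0,u1,v0,v1=(204,274,150,210)
cv2.imwrite(f"pics/k3.png",cv2.resize(p["image"][v0:v1,u0:u1],None,fx=10,fy=10,interpolation=cv2.INTER_CUBIC))
E
```

```text
t 17.43 pos [512.9 154.4  68.9] rot [3.139 0.013 1.23 ] w 34.1 F [-0.1 -1.  -0.1] q [-0.3   0.71 -0.08  1.96  0.14  0.48 -0.82]
world d [-1.5 -1.2 -2.9] tool shift m [-0.0016 -0.001   0.003 ] roll 0.0 | if turned first: [-0.0016 -0.001   0.0029]
```

View pics/k3.png

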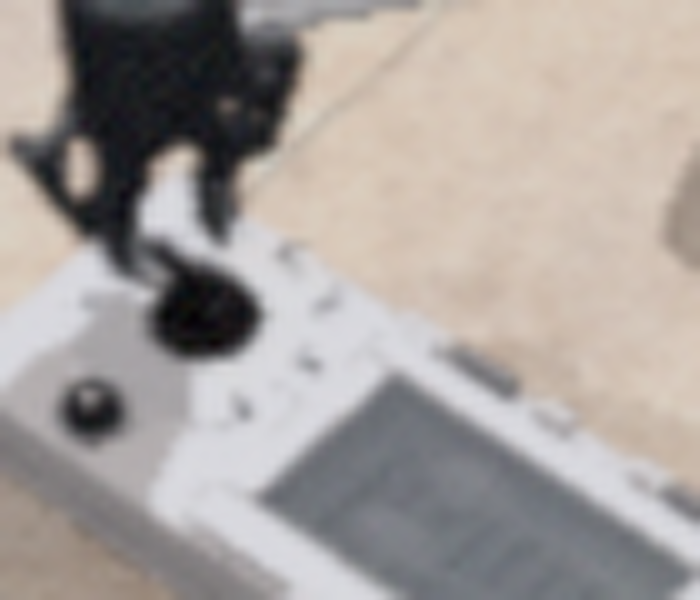

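>>> send_rows(rows=[[-0.4,-0.001,-0.001,0.0015,0],[-0.6,0,0,0,0],[-0.75,0,0,0,0],[-1,0,0,0,0],[-1,0,0,0,0],[-1,0,0,0,0]])

```text
clock: 17.98
eef_pos: [510.5, 154.1, 67.7]
tool_rot: [3.141, 0.013, 1.23]
force: [-0.1, -0.0, -2.0]
width: 7.1
```

```bash
python3 - <<'E'
from h import *
to(511.4,153.2,66,1.23); s=read_state(); print(s["force"],s["torque"])
E
```

```text
t 17.98 pos [510.5 154.1  67.7] rot [3.141 0.013 1.23 ] w 7.1 F [-0.1 -0.  -2. ] q [-0.3   0.71 -0.08  1.97  0.14  0.48 -0.82]
world d [ 0.9 -0.9 -1.7] tool shift m [-0.0006  0.0012  0.0017] roll 0.0 | if turned first: [-0.0006  0.0012  0.0017]
[-0.05768851 -0.01582787 -2.02726935] [0.10205323 0.06105235 0.00449762]
```

>>> send_rows(rows=[[-1,0,0.0015,0,0.05],[-1,0,0.003,0,0.1],[-1,0,0.003,0,0.1],[-1,0,0.003,0,0.1],[-1,0,0.003,0,0.1],[-1,0,0,0,0]])

```text
clock: 18.48
eef_pos: [521.8, 146.7, 67.6]
tool_rot: [3.136, 0.013, 0.761]
force: [-0.1, 0.4, 0.0]
width: 7.0
```

```bash
cat >> h.py <<'E'
def dialchk(ax=(501,124)):
    s=read_state(); y=s["tool_rot"][2]; d=s["eef_pos"][:2]-np.array(ax)
    print("t",round(s["clock"],2),"pos",s["eef_pos"].round(1),"rot",s["tool_rot"].round(3),"r",(d@[np.cos(y),np.sin(y)]).round(1),"lat(tool y)",(d@[np.sin(y),-np.cos(y)]).round(1),"F",s["force"].round(1),"T",s["torque"].round(2),"w",s["width"].round(1),"q",s["qpos"].round(2),"dial",round(2.094-y-.054,3))
E
python3 - <<'E'
from h import *
dialchk()
E
```

```text
Traceback (most recent call last):
  File "h.py", line 25, in dialchk
    print("t",round(s["clock"],2),"pos",s["eef_pos"].round(1),"rot",s["tool_rot"].round(3),"r",(d@[np.cos(y),np.sin(y)]).round(1),"lat(tool y)",(d@[np.sin(y),-np.cos(y)]).round(1),"F",s["force"].round(1),"T",s["torque"].round(2),"w",s["width"].round(1),"q",s["qpos"].round(2),"dial",round(2.094-y-.054,3))
                                                                                                                                                                                                                                         ^^^^^^^^^^^^^^^^
AttributeError: 'float' object has no attribute 'round'
```

>>> send_rows(rows=[[-1,0,0.003,0,0.08],[-1,0,0.003,0,0.1],[-1,0,0.003,0,0.1],[-1,0,0.003,0,0.1],[-1,0,0.003,0,0.1],[-1,0,0.003,0,0.1],[-1,0,0,0,0]])

```text
clock: 19.07
eef_pos: [529.3, 131.7, 67.7]
tool_rot: [3.13, 0.011, 0.178]
force: [-0.5, 0.8, 0.4]
width: 7.0
```

```bash
sed -i 's/s\["width"\].round(1)/round(float(s["width"]),1)/' h.py; python3 - <<'E'
from h import *
dialchk()
# lines
A=[];b=[]
s=read_state()
for x,y,w in((510.5,154.1,1.23),(521.8,146.7,.761),(*s["eef_pos"][:2],s["tool_rot"][2])):
    n=np.array([np.sin(w),-np.cos(w)]); A.append(n); b.append(n@[x,y])
print(np.linalg.lstsq(np.array(A),np.array(b),rcond=None)[:2])
E
```

```text
t 19.07 pos [529.3 131.7  67.7] rot [3.13  0.011 0.178] r 29.2 lat(tool y) -2.6 F [-0.5  0.8  0.4] T [ 0.08  0.06 -0.07] w 7.0 q [-0.42  0.73  0.19  1.94 -0.24  0.51 -1.47] dial 1.862
(array([500.72130427, 126.58357061]), array([0.001547]))
```

>>> send_rows(rows=[[-1,0,0.0025,0,0.08],[-1,0,0.003,0,0.1],[-1,0,0.003,0,0.1],[-1,0,0.003,0,0.1],[-1,0,0.003,0,0.1],[-1,0,0.003,0,0.1],[-1,0,0.003,0,0.1],[-1,0,0.003,0,0.1],[-1,0,0,0,0],[-1,0,0,0,0]])

```text
clock: 19.9
eef_pos: [524.8, 110.6, 67.7]
tool_rot: [3.126, 0.001, -0.582]
force: [-0.1, -0.1, -0.6]
width: 7.0
```

```bash
python3 - <<'E'
from h import *
dialchk((500.7,126.6))
E
```

```text
t 19.9 pos [524.8 110.6  67.7] rot [ 3.126e+00  1.000e-03 -5.820e-01] r 28.9 lat(tool y) 0.2 F [-0.1 -0.1 -0.6] T [ 0.16  0.05 -0.07] w 7.0 q [-0.51  0.75  0.38  1.96 -0.5   0.53 -1.94] dial 2.622
```

>>> send_rows(rows=[[-1,0,0.0025,0,0.09],[-1,0,0.0022,0,0.07],[-1,0,0,0,0],[-1,0,0,0,0]])

```text
clock: 20.23
eef_pos: [522.2, 107.2, 67.8]
tool_rot: [3.126, -0.001, -0.726]
force: [1.1, -0.5, -1.0]
width: 7.0
```

```bash
python3 - <<'E'
from h import *
dialchk((500.7,126.6))
E
```

```text
t 20.23 pos [522.2 107.2  67.8] rot [ 3.126e+00 -1.000e-03 -7.260e-01] r 28.9 lat(tool y) 0.2 F [ 1.1 -0.5 -1. ] T [ 0.22  0.07 -0.04] w 7.0 q [-0.53  0.76  0.41  1.97 -0.55  0.54 -2.03] dial 2.766
```

Small last turn, then open and rise.

>>> send_rows(rows=[[-1,0,0.0008,0,0.027],[-1,0,0,0,0],[-0.8,0,0,0,0],[-0.6,0,0,0,0],[-0.4,0,0,0,0],[-0.4,0,0,-0.005,0],[-0.4,0,0,-0.015,0],[-0.4,0,0,-0.025,0],[-0.4,0,0,-0.025,0],[-0.4,0,0,-0.015,0],[-0.4,0,0,0,0]])

```text
clock: 21.15
eef_pos: [522.6, 107.0, 157.0]
tool_rot: [3.124, -0.001, -0.743]
force: [0.5, 0.2, -0.2]
width: 25.5
```

```bash
python3 - <<'E'
from h import *
dialchk((500.7,126.6))
p=get_image("scene"); u0,u1,v0,v1=(204,274,150,210)
cv2.imwrite(f"pics/k4.png",cv2.resize(p["image"][v0:v1,u0:u1],None,fx=10,fy=10,interpolation=cv2.INTER_CUBIC))
E
```

```text
t 21.15 pos [522.6 107.  157. ] rot [ 3.124e+00 -1.000e-03 -7.430e-01] r 29.4 lat(tool y) -0.4 F [ 0.5  0.2 -0.2] T [ 0.05 -0.06  0.  ] w 25.5 q [-0.61  0.63  0.54  1.92 -0.45  0.73 -2.13] dial 2.783
```

View pics/k4.png

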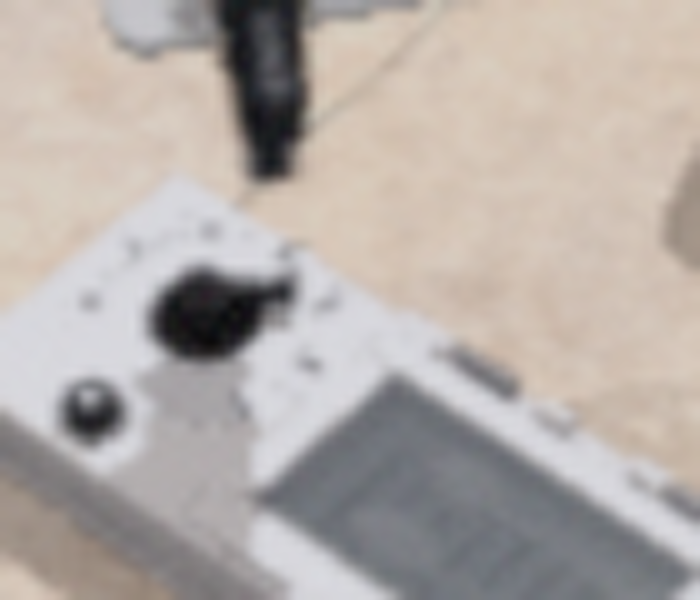

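```bash
python3 - <<'E'
from h import *
to(431,129.5,130,-.743)
E
```

```text
t 21.2 pos [522.2 107.1 155.9] rot [ 3.123 -0.    -0.743] w 25.5 F [-0.2  0.1 -0.3] q [-0.61  0.63  0.54  1.92 -0.45  0.73 -2.13]
world d [-91.2  22.4 -25.9] tool shift m [-0.0823  0.0447  0.0268] roll -0.0 | if turned first: [-0.0823  0.0452  0.0259]
```

>>> send_rows(rows=[[-1,-0.006,0.003,0,0],[-1,-0.012,0.007,0,0],[-1,-0.016,0.009,0,0],[-1,-0.016,0.009,0.004,0],[-1,-0.014,0.008,0.004,0],[-1,-0.01,0.006,0,0],[-1,-0.003,0.002,0,0],[-1,0,0,0,0],[-1,0,0,0,0]])

```text
clock: 21.95
eef_pos: [423.9, 126.6, 142.4]
tool_rot: [3.111, 0.006, -0.741]
force: [1.1, 0.2, 0.2]
width: 0.2
```

```bash
python3 - <<'E'
from h import *
to(431,129.5,75,-.743)
yaw=-.054
for n in("top","scene"):
    p=get_image(n); ctr=proj(p,[500,124,72])
    big=cv2.resize(p["image"][int(ctr[1])-20:int(ctr[1])+20,int(ctr[0])-24:int(ctr[0])+24],None,fx=14,fy=14,interpolation=cv2.INTER_CUBIC)
    cv2.imwrite(f"pics/e0_{n}.png",big)
    def px(X):
        q=proj(p,X); return (int((q[0]-int(ctr[0])+24+.5)*14),int((q[1]-int(ctr[1])+20+.5)*14))
    for kk in range(7):
        an=2.094-kk*.698+yaw; cv2.circle(big,px([501+50*np.cos(an),124+50*np.sin(an),58]),4,(255,0,255) if kk else (0,200,0),1)
    an=2.094-2.793+yaw
    cv2.line(big,px([501,124,79]),px([501+40*np.cos(an),124+40*np.sin(an),79]),(0,0,255),1)
    cv2.imwrite(f"pics/e_{n}.png",big)
x=np.vstack([np.hstack([cv2.imread(f'pics/{k}_{n}.png') for n in("top","scene")]) for k in("e0","e")]);cv2.imwrite('pics/e.png',cv2.resize(x,None,fx=.53,fy=.53,interpolation=cv2.INTER_AREA))
E
```

```text
t 21.95 pos [423.9 126.6 142.4] rot [ 3.111  0.006 -0.741] w 0.2 F [1.1 0.2 0.2] q [-0.72  0.55  0.52  2.15 -0.48  0.58 -2.16]
world d [  7.1   2.9 -67.4] tool shift m [ 0.0037 -0.009   0.0672] roll 0.002 | if turned first: [ 0.0032 -0.007   0.0674]
```

View pics/e.png

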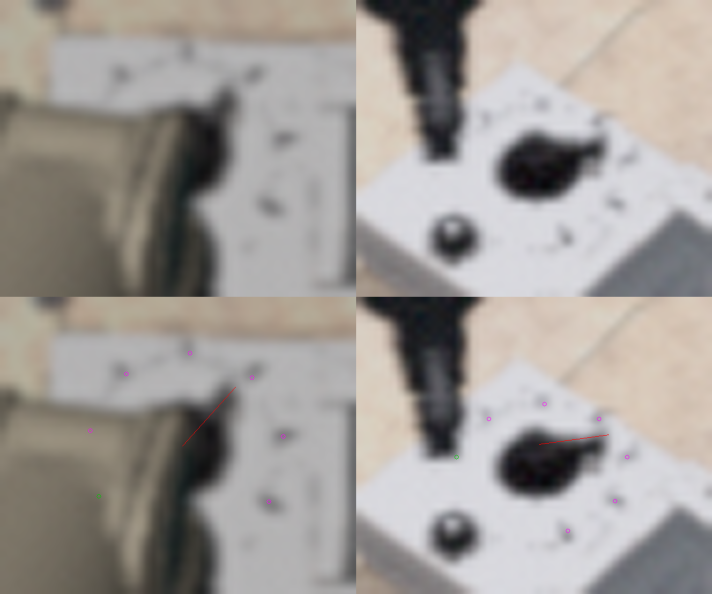

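>>> send_rows(rows=[[-1,0.008,0.008,0,0],[-1,0.015,0.016,0,0],[-1,0.018,0.02,0,0],[-1,0.018,0.02,0,0],[-1,0.018,0.02,0,0],[-1,0.018,0.02,0,0],[-1,0.015,0.016,0,0],[-1,0.006,0.006,0,0],[-1,0,0,0,0]])

```text
clock: 22.8
eef_pos: [435.7, -55.0, 145.9]
tool_rot: [3.117, -0.007, -0.741]
force: [0.7, 0.1, -0.8]
width: -0.0
```

```bash
cat > e.py <<'E'
from h import *
to(431,129.5,90,-.743)
yaw=-.054
for n in("top","scene"):
    p=get_image(n); np.savez(f"last_{n}.npz",**{k:p[k] for k in("image","z_map","K","R","t")}); ctr=proj(p,[500,124,72])
    big=cv2.resize(p["image"][int(ctr[1])-20:int(ctr[1])+20,int(ctr[0])-24:int(ctr[0])+24],None,fx=14,fy=14,interpolation=cv2.INTER_CUBIC)
    cv2.imwrite(f"pics/f0_{n}.png",big)
x=np.hstack([cv2.imread(f'pics/f0_{n}.png') for n in("top","scene")]);cv2.imwrite('pics/f.png',cv2.resize(x,None,fx=.59,fy=.59,interpolation=cv2.INTER_AREA))
E
python3 e.py
```

```text
t 22.8 pos [435.7 -55.  145.9] rot [ 3.117 -0.007 -0.741] w -0.0 F [ 0.7  0.1 -0.8] q [-0.3   0.53  0.49  2.17 -0.43  0.54 -1.8 ]
world d [ -4.7 184.5 -55.9] tool shift m [-0.1284 -0.1343  0.0517] roll 0.002 | if turned first: [-0.1283 -0.1327  0.0559]
```

View pics/f0_top.png

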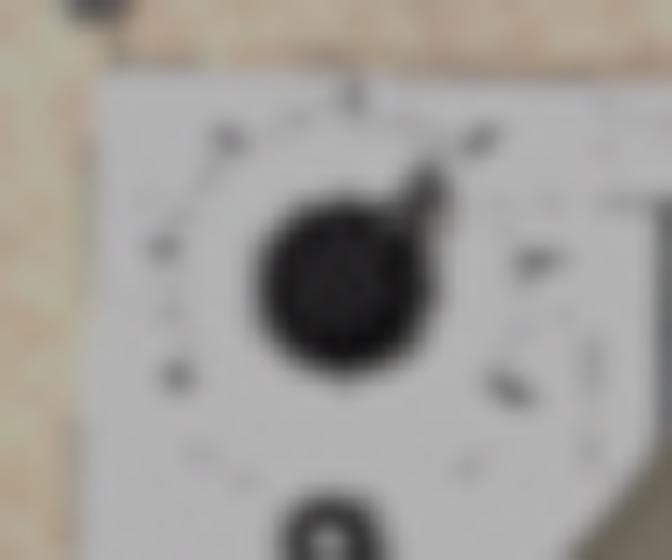

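View pics/f0_scene.png

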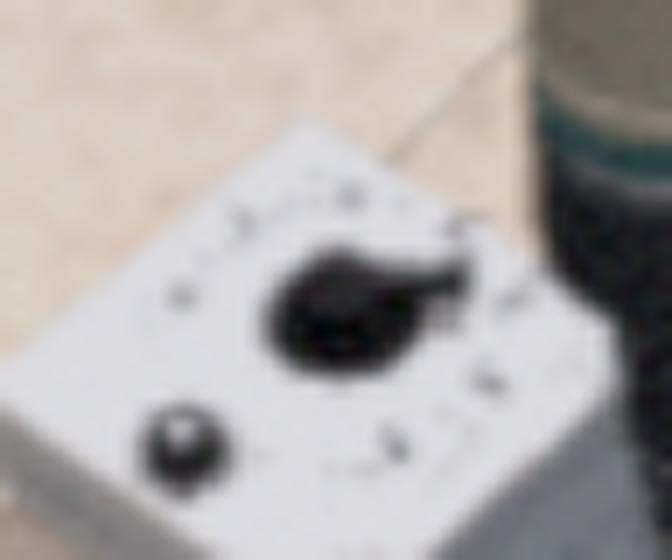

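```bash
python3 - <<'E'
from h import *
from scipy.optimize import least_squares
P={"top":dict(t={0:(177,377),1:(162,247),2:(227,140),3:(350,97),4:(480,140),5:(540,262),6:(512,388)},hub=(345,285),lev=[(430,182),(418,200)]),
"scene":dict(t={0:(182,295),1:(241,225),2:(350,197),3:(465,222),4:(517,298),5:(490,383),6:(397,445)},hub=(340,275),lev=[(455,272),(440,276)])}
for n in P:
    p=dict(np.load(f"last_{n}.npz")); ctr=proj(p,[500,124,72])
    f=lambda q,h: plane(p,int(ctr[0])-24+q[0]/14-.5,int(ctr[1])-20+q[1]/14-.5,h)[:2]
    T={k:f(v,58) for k,v in P[n]["t"].items()}
    def res(a): return np.concatenate([[a[0]+a[3]*np.cos(2.094-k*.698+a[2]),a[1]+a[3]*np.sin(2.094-k*.698+a[2])]-T[k] for k in T])
    s=least_squares(res,[500,124,-.05,50]); a=s.x; print(n,"axis,yaw,r",a.round(3),"rms",np.sqrt((s.fun**2).mean()).round(2))
    for h in(79,74):
        print("  hub",f(P[n]["hub"],h).round(1))
        for l in P[n]["lev"]:
            d=f(l,h)-a[:2]; print("  lever h",h,d.round(1),np.hypot(*d).round(1),"q",(2.094-(np.arctan2(d[1],d[0])-a[2])).round(3),"q using nominal yaw",(2.094-(np.arctan2(d[1],d[0])+.054)).round(3))
E
```

```text
top axis,yaw,r [ 5.01682e+02  1.24874e+02 -4.80000e-02  5.22120e+01] rms 0.68
  hub [500.1 123.7]
  lever h 79 [ 25.6 -24.2] 35.2 q 2.804 q using nominal yaw 2.799
  lever h 79 [ 20.8 -20.9] 29.5 q 2.835 q using nominal yaw 2.829
  hub [500.6 124.2]
  lever h 74 [ 26.2 -23.8] 35.4 q 2.785 q using nominal yaw 2.779
  lever h 74 [ 21.4 -20.5] 29.7 q 2.811 q using nominal yaw 2.806
scene axis,yaw,r [ 5.01513e+02  1.25590e+02 -5.70000e-02  5.20740e+01] rms 0.87
  hub [501.  126.2]
  lever h 79 [ 21.3 -26.5] 34.0 q 2.932 q using nominal yaw 2.934
  lever h 79 [ 17.3 -23.9] 29.5 q 2.981 q using nominal yaw 2.984
  hub [504.3 129.2]
  lever h 74 [ 24.6 -23.6] 34.1 q 2.802 q using nominal yaw 2.804
  lever h 74 [ 20.6 -21. ] 29.4 q 2.831 q using nominal yaw 2.834
```

>>> send_rows(rows=[[-1,-0.008,-0.008,0,0],[-1,-0.016,-0.017,0,0],[-1,-0.019,-0.02,0,0],[-1,-0.019,-0.02,0,0],[-1,-0.019,-0.02,0,0],[-1,-0.019,-0.02,0,0],[-1,-0.017,-0.018,0,0],[-1,-0.007,-0.007,0,0],[-1,0,0,0,0],[-1,0,0,0,0]])

```text
clock: 23.73
eef_pos: [429.9, 147.7, 140.1]
tool_rot: [3.119, -0.003, -0.721]
force: [-0.2, -0.4, 0.6]
width: 0.1
```

```bash
python3 - <<'E'
from h import *
to(431.2,129.6,90,-.743)
E
```

```text
t 23.73 pos [429.9 147.7 140.1] rot [ 3.119e+00 -3.000e-03 -7.210e-01] w 0.1 F [-0.2 -0.4  0.6] q [-0.76  0.57  0.52  2.13 -0.48  0.58 -2.18]
world d [  1.3 -18.1 -50.1] tool shift m [0.0128 0.0117 0.0504] roll 0.022 | if turned first: [0.0132 0.0125 0.0501]
```

>>> send_rows(rows=[[-1,0.006,0.005,0.004,0],[-1,0.006,0.005,0.014,0],[-1,0,0,0.016,0],[-1,0,0,0.008,0],[-1,0,0,0,0],[-1,0,0,0,0]])

```text
clock: 24.23
eef_pos: [432.5, 124.8, 97.0]
tool_rot: [3.119, -0.005, -0.726]
force: [0.1, 0.2, 0.4]
width: -0.1
```

```bash
python3 - <<'E'
from h import *
to(431.2,129.6,75,-.743)
E
```

```text
t 24.23 pos [432.5 124.8  97. ] rot [ 3.119 -0.005 -0.726] w -0.1 F [0.1 0.2 0.4] q [-0.65  0.63  0.43  2.17 -0.55  0.46 -2.08]
world d [ -1.3   4.8 -22. ] tool shift m [-0.0043 -0.0032  0.0219] roll 0.017 | if turned first: [-0.0042 -0.0026  0.022 ]
```

>>> send_rows(rows=[[-1,-0.0035,-0.0025,0.003,0],[-1,0,0,0.008,0],[-1,0,0,0.006,0],[-1,0,0,0,0],[-1,0,0,0,0]])

```text
clock: 24.65
eef_pos: [432.5, 128.2, 79.6]
tool_rot: [3.121, -0.007, -0.727]
force: [0.2, -0.4, -0.2]
width: 0.0
```

```bash
python3 - <<'E'
from h import *
to(431.2,129.6,65,-.743)
p=get_image("scene"); u0,u1,v0,v1=(204,274,150,210)
cv2.imwrite(f"pics/s1.png",cv2.resize(p["image"][v0:v1,u0:u1],None,fx=10,fy=10,interpolation=cv2.INTER_CUBIC))
E
```

```text
t 24.65 pos [432.5 128.2  79.6] rot [ 3.121 -0.007 -0.727] w 0.0 F [ 0.2 -0.4 -0.2] q [-0.63  0.66  0.39  2.18 -0.58  0.41 -2.07]
world d [ -1.3   1.4 -14.6] tool shift m [-0.002  -0.0005  0.0146] roll 0.016 | if turned first: [-0.0019 -0.0001  0.0146]
```

View pics/s1.png

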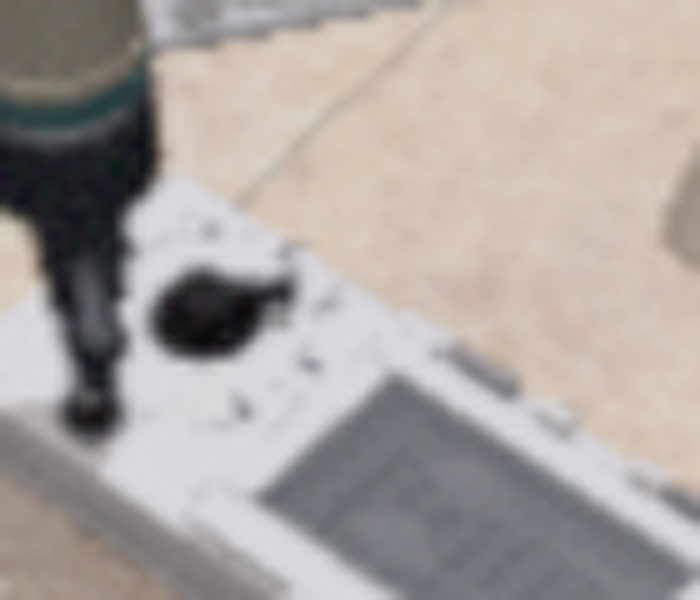

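>>> send_rows(rows=[[-1,-0.001,0,0.004,0],[-1,0,0,0.004,0],[-1,0,0,0.002,0],[-1,0,0,0,0]])

```text
clock: 25.03
eef_pos: [432.2, 129.3, 69.3]
tool_rot: [3.122, -0.008, -0.726]
force: [-1.0, -0.8, 1.6]
width: -0.0
```

>>> send_rows(rows=[[-1,0,0,0.002,0],[-1,0,0,0.001,0],[-1,0,0,0.001,0]])

```text
clock: 25.28
eef_pos: [432.2, 129.2, 65.3]
tool_rot: [3.123, -0.008, -0.727]
force: [0.4, 0.3, 3.6]
width: 0.3
```

>>> send_rows(rows=[[-1,0,0,0.0015,0],[-1,0,0,0.001,0]])

```text
clock: 25.45
eef_pos: [432.3, 129.3, 64.7]
tool_rot: [3.125, -0.006, -0.727]
force: [-3.9, -0.2, 23.9]
width: 0.2
```

```bash
python3 - <<'E'
from h import *
to(431.2,129.6,65,-.743)
E
```

```text
t 25.45 pos [432.3 129.3  64.7] rot [ 3.125 -0.006 -0.727] w 0.2 F [-3.9 -0.2 23.9] q [-0.6   0.69  0.35  2.19 -0.61  0.37 -2.04]
world d [-1.1  0.3  0.3] tool shift m [-0.001   0.0005 -0.0003] roll 0.016 | if turned first: [-0.001   0.0005 -0.0003]
```

Fully down (hard stop at 24 N). Release and rise, then retreat.

>>> send_rows(rows=[[-1,0,0,-0.003,0],[-1,0,0,-0.008,0],[-1,0,0,-0.02,0],[-1,0,0,-0.025,0],[-1,0,0,-0.025,0],[-1,0,0,-0.02,0],[-1,0.01,0.01,0,0],[-1,0.018,0.02,0,0],[-1,0.018,0.02,0,0],[-1,0.018,0.02,0,0],[-1,0.01,0.01,0,0],[-1,0,0,0,0]])

```text
clock: 26.45
eef_pos: [435.7, 19.7, 175.6]
tool_rot: [3.127, -0.008, -0.722]
force: [0.9, 1.1, 0.3]
width: 0.4
```

>>> send_rows(rows=[[-1,0.01,0.01,0,0],[-1,0.015,0.018,0,0],[-1,0.015,0.018,0,0],[-1,0.005,0.005,0,0],[-1,0,0,0,0],[-1,0,0,0,0],[-1,0,0,0,0]])

```text
clock: 27.03
eef_pos: [435.8, -44.8, 176.8]
tool_rot: [3.129, -0.005, -0.718]
force: [-0.4, 0.6, 1.1]
width: -0.1
```

```bash
python3 e.py; python3 - <<'E'
from h import *
p=get_image("top"); cv2.imwrite("pics/z_top.png",cv2.resize(p["image"],(800,600),interpolation=cv2.INTER_CUBIC))
p=get_image("scene"); cv2.imwrite("pics/z_scene.png",cv2.resize(p["image"][130:270,130:350],(800,509),interpolation=cv2.INTER_CUBIC))
E
```

```text
t 27.03 pos [435.8 -44.8 176.8] rot [ 3.129 -0.005 -0.718] w -0.1 F [-0.4  0.6  1.1] q [-0.36  0.48  0.55  2.15 -0.4   0.62 -1.82]
world d [ -4.8 174.3 -86.8] tool shift m [-0.1187 -0.1293  0.0845] roll 0.025 | if turned first: [-0.1215 -0.1252  0.0868]
```

View pics/f.png

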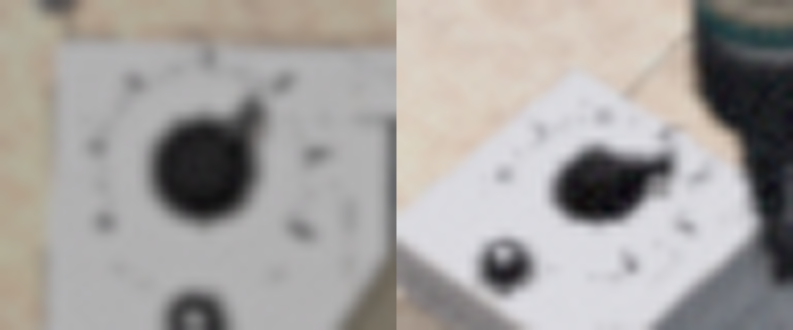

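View pics/z_top.png

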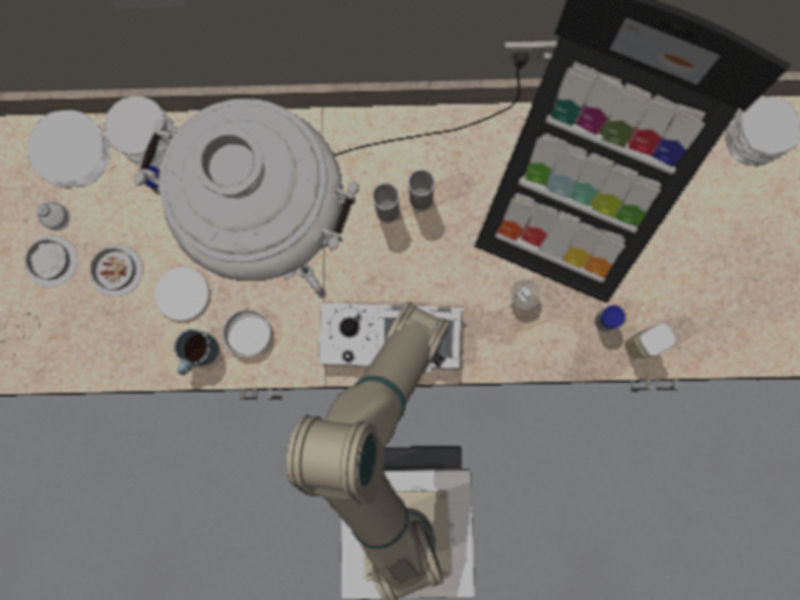

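View pics/z_scene.png

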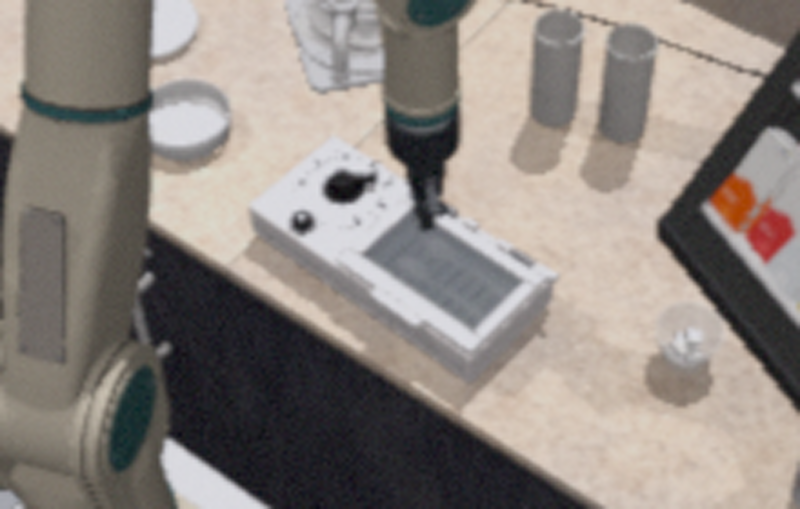

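```bash
python3 - <<'E'
from h import *
p=dict(np.load("last_scene.npz")); C=cloud(p); a=-.054;c,s=np.cos(a),np.sin(a)
d=C[:,:2]-[478.8,20.6]; X=c*d[:,0]+s*d[:,1]; Y=-s*d[:,0]+c*d[:,1]
for x0 in(-70,-55,55):
    m=(X>x0)&(X<x0+10)&(Y<-40)&(Y>-145)&(C[:,2]<110); print(x0,m.sum(),np.median(C[m,2]).round(1))
finish_job(); print(read_state()["clock"])
E
```

```text
-70 61 67.4
-55 42 67.3
55 38 65.6
the job is handed in; nothing more can be done
the job is handed in; nothing more can be done
```

The job is handed in at about 27 s of the 58 s allowed. `finish_job` gives no verdict, so the outcome rests on my own checks.

- **Spoon:** it lies lengthwise in the tray beside the one already there. I saw it in the scene image before the lid closed, and the two spoons were not touching.
- **Lid:** I pushed it forward from behind until it sank shut by its own weight. In the last depth image its top sits at about 66–67 mm from front to back, so it is flat.
- **Dial:** I gripped the lever and turned it to the fourth bold tick. The tool angle gives about 2.78 rad and the top image 2.78–2.83, against a target of 2.793. The scene image gave 2.80–2.83 or 2.93–2.98, depending on which height on the lever I assumed. I trusted the top view.
- **Start key:** I pressed it only after the lid and dial were done. It went down to its stop, where the force rose from 4 N to 24 N, and I then released it.

At hand-in the gripper was empty and clear of everything. In the last pictures the other things on the counter stand where they were.

The dial's axis came out 1–3 mm different between the cameras and the arm, within the calibration error, and I corrected for it before pressing the key. The tool also tilted up to 4 degrees during some moves, with no visible effect.

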